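Mask a panel in the paint jig

ROBOT

A 6-joint arm with a two-finger parallel gripper is mounted at the origin on the work surface. World frame = base frame: x ahead of the robot, y to its left, z up, the work surface at z = 0. Lengths are in m, angles in rad, forces in N, time in s.
With the tool pointing down it reaches from about 0.325 to 0.9 m from the base axis. Payload 6.1 kg.
Tool frame: the origin (TCP) lies at the very end of the fingers, on their centre line; the grasp point (between the pads) lies bot.tcp_to_grasp behind it (bot.tcp_to_grasp is the distance from the TCP to the grasp point, in m); z points along the fingers, y is the line along which they close (so a half turn about z gives the same grasp; the last joint's range is limited). The gripper opens to 87 mm and grips with 3 to 60 N. Pads are 19 mm wide; open, the fingers measure 117 mm over their backs; the gripper's body (75 mm by 190 mm) begins 51 mm behind the grasp point.
Start: joints at [-1.403, 0.22, 1.526, -0, 1.395, -0.126], TCP at [0.181, -0.598, 0.223] pointing down, gripper open.
Joint ranges: [-2.98, 2.98], [-0.91, 2.08], [0.09, 2.57], [-1.24, 4.39], [0.2, 2.65], [-2.68, 2.68]. Speed limits (rad/s): [2.57, 2.57, 3.01, 3.14, 3.14, 3.14].

INTERFACE

Orientations are given as a unit quaternion [w, x, y, z].
In Python, from plant import bot, eyes gives the robot as it stands.
- The arm moves only by the tool arm_command, never from a script. Its argument "steps" is a list of rows, each an object of numbers: "tx", "ty", "tz": the shift along the tool's x, y, z as a fraction of full scale; "spin": the turn about the tool's z as a fraction of full scale; "claw": the gripper's target within -1 to 1 (fully open at 1, half-way at 0, shut at -1). In form: [{"tx": .., "ty": .., "tz": .., "spin": .., "claw": ..}, ...]. A call has 1 to 20 rows; each row shifts and turns the commanded pose from where the row before left it, along the tool's axes as they then stand; what a row does not reach is not made up. Full scale, the value 1, is 60 cm for a shift and pi/2 rad for a turn. A row lasts 1/12 s, in which the tool goes at most 41.7 mm and 7.16 degrees, less where a joint would pass 70% of its speed; a pose out of reach is approached as far as the arm can. A call with a number of a shift or a turn outside -1 to 1 is refused whole. A call with a gripper value outside its range is refused whole. The fingers move at their own pace and stop on an object; "grip_force" is the grip in N (left out, the last holds). Time passes only in rows, so rows that do not move let the fingers close. It gives the time, the measured TCP pose, the force, the opening and the grip force at its end, in the units of the state.
- bot.observe(): the state, without advancing time (a new reading comes with each control period).
- eyes.read_camera(name): name is "scene" or "top" or "wrist"; returns a dict with "pixels" (420x560x3 uint8, red, green, blue), "range_z" (420x560 float32, m along the optical axis (not along the pixel's ray), 0 where there is no reading), "K" (3x3 intrinsics, pixels), "cam_to_world" (4x4, takes a point from camera to world coordinates). Camera axes: x right, y down, z forward; pixel columns grow to the right and rows downward; lengths in m; the calibration is good to about 2 mm. A picture is of the moment at which its call begins.
- bot.job_done(): hands the job in; it is judged then, once.
The state is a dict: "t": time; "q": joint angles; "dq": joint speeds; "joint_torque": joint torques, N m; "tool_pos": TCP position; "tcp_rot": TCP orientation; "wrist_force": force on the tool from outside, world axes, zero at the start; "torque": the same for the moment, N m; "grip_width": opening from 0.0 (shut) to 1.0 (fully open); "gripper_force": force on a finger pad.
Only numpy, scipy, OpenCV 4.12 (cv2) and the standard library are available. Lean on these libraries where they do the work, as an engineer would, in place of code of your own. Each camera call takes 0.05 s, during which the arm holds its last target. There are 200 camera calls.

TASK

Pull the ribbed panel up off the drying rack against its sprung catches and lay it flat in the recess of the sloped paint jig, letting go only once it lies flat. Then press both hinged masking covers down over its borders until their catches hold them shut, leaving the can, tape and spray gun where they are.

Things in the scene. Friction and masses are not known exactly. Their poses are not given: they have to be found in the camera images.
- panel: White panel 110 (its x) x 120 (y) x 8 mm with an upright rib in the middle of its top, 14 mm thick (x), 70 mm long (y), its top 46 mm above the underside: grip it across the 14 mm. Origin: centre of the underside; z out of the ribbed face. 0.25 to 0.5 kg, same either way round. Starts flat on the rack, y along the rack's y.
- rack: Fixed dark steel drying rack, 120 x 190 mm. Origin: centre of its foot, z up. Rails carry the panel 60 mm above the table. At y = +-78 mm posts 74 mm high bear sprung rollers (y +-62 mm, 71 mm up) that overlap the panel's ends by 3 mm and yield outwards: a straight upward pull of about 15 N frees it.
- bed: Bed of the fixed paint jig: plate 144 (x) x 212 mm (y), tilted 0.45 rad (26 deg) to face up and away from the robot; tilt the tool with it. Origin: centre of its top face, 62 mm above the table; x up the slope, y across, z out. Recess in its middle, 120 (x) x 130 mm (y), with lips 6 mm high, 5 mm play round the panel (panel x along bed x, origins together).
- cover_upper (a joint): Upper masking cover's hinge angle, rad: 0 shut, 1.57 straight out of the bed, at most 1.95; stiff, stays where left. Grey bar 34 mm wide (bed x), 8 thick, 164 long from its hinge axis, which runs along bed x through bed (38, 80, 13.5) mm. Shut, it lies across the panel to bed y -84, its top 17.5 mm and underside 9.5 mm above the bed.
- cover_lower (a joint): Lower masking cover's hinge angle, same bar and values, mirrored: hinge axis along bed x through bed (-38, -80, 13.5) mm; shut, its free end is at bed y +84.
- cover_upper_press (a point): Point to press on the upper cover: outer face (top when shut), centre line, 125 mm from the hinge axis; moves with the cover. Axes: the bed's when shut.
- cover_lower_press (a point): The same point on the lower cover.
- upper_catch (a point): Sprung roller that catches the upper cover's free end, at bed (38, -86, 20) mm, axis along bed x; its post behind it reaches bed y -106 and 27 mm above the bed. From about 0.09 rad the cover needs 10 to 20 N at its press point to pass the roller, then snaps home at 0.
- lower_catch (a point): The same roller for the lower cover, at bed (-38, 86, 20) mm; post to bed y +106.
- can: Bystander: paint can, 64 mm across, 110 mm tall, standing; origin at its foot.
- tape: Bystander: roll of tape lying flat, 80 mm across, 25 mm tall; origin at its foot.
- gun: Bystander: spray gun on a round foot, 80 mm across, 105 mm long, 178 mm tall; origin at its foot.

How it is judged:
By the outcome, as a careful person would: the job done as asked, in the order asked, and still so for the second after the job is handed in, with the robot touching nothing.
It also fails if it takes over 72 s, if anything falls off the work surface, if the arm or the gripper's body presses on something with over 40 N, if the wrist force passes 120 N, or if a joint passes its speed limit or range.

## Working session

There is one attempt and no reset: what is moved stays moved. The work goes in short steps, Python scripts to look and compute and a tool call to move; the robot and the scene stay as the last step left them, time stands still between calls to the robot, and variables do not carry over. Pictures are saved under pics/ and viewed, at most 10 in all, crops included, and the job is handed in when it is done.

Besides the shell and the picture viewer there is one more tool, called as a command line: name --argument value ..., lists and objects as JSON in quotes. arm_command: Moves the arm, as the interface text tells. Its arguments: {"type":"object","properties":{"steps":{"type":"array","items":{"type":"object","properties":{"tx":{"type":"number"},"ty":{"type":"number"},"tz":{"type":"number"},"spin":{"type":"number"},"claw":{"type":"number"}}}},"grip_force":{"type":"number"}},"required":["steps"]}

```bash
ls; mkdir -p pics
cat > h.py <<'E'
import numpy as np, cv2
from plant import bot, eyes
def shot(n,f):
    r=eyes.read_camera(n); np.savez('pics/'+f+'.npz',**r)
    cv2.imwrite('pics/'+f+'.png',r['pixels'][:,:,::-1]); return r
def cloud(r):
    K=r['K'];z=r['range_z'];v,u=np.mgrid[:z.shape[0],:z.shape[1]]
    P=np.stack([(u-K[0,2])/K[0,0]*z,(v-K[1,2])/K[1,1]*z,z],-1)
    T=r['cam_to_world'];W=P@T[:3,:3].T+T[:3,3];W[z==0]=np.nan;return W
E
python3 - <<'E'
from h import *
a=shot('top','top0');b=shot('scene','sc0')
cv2.imwrite('pics/both.png',cv2.resize(np.vstack([a['pixels'],b['pixels']])[:,:,::-1],None,fx=.714,fy=.714))
for r in(a,b):print(r['cam_to_world'].round(3),r['K'][0,0])
s=bot.observe();print(s,bot.tcp_to_grasp);print([x for x in dir(bot) if x[0]!='_'])
E
```

```text
pics
[[ 0.006 -0.997  0.079  0.494]
 [-1.    -0.004  0.026 -0.02 ]
 [-0.025 -0.079 -0.997  1.004]
 [ 0.     0.     0.     1.   ]] 393.71833320235635
[[-0.656  0.485 -0.578  1.239]
 [ 0.754  0.4   -0.52   0.584]
 [-0.021 -0.778 -0.628  0.821]
 [ 0.     0.     0.     1.   ]] 537.464730107222
{'t': 0.1, 'q': array([-1.40309640e+00,  2.21162328e-01,  1.52752532e+00,  3.41778751e-05,
        1.39470650e+00, -1.26087690e-01]), 'dq': array([-0.00014199, -0.0006532 , -0.00171554, -0.00027316,  0.00033927,
        0.00090264]), 'joint_torque': array([-8.85437908e-05, -4.95945561e+01, -3.88518655e+01,  7.00746034e-02,
        5.16190950e-02, -5.23545418e-05]), 'tool_pos': array([ 0.1809054 , -0.59764555,  0.22152218]), 'tcp_rot': array([-9.00898208e-04,  9.89230530e-01,  1.46363067e-01, -1.92128202e-06]), 'wrist_force': array([ 0.61189238, -0.31184814, -0.08729649]), 'torque': array([ 0.00990994,  0.02716496, -0.00974077]), 'gripper_force': 0.0, 'grip_width': 1.0008067744826625} 0.0187
['MotionError', 'job_done', 'observe', 'tcp_to_grasp']
```

View pics/top0.png

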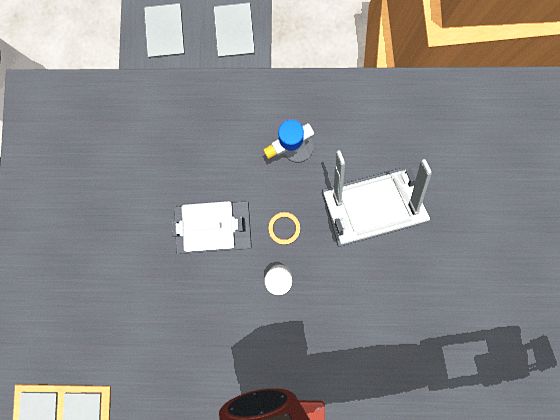

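View pics/sc0.png

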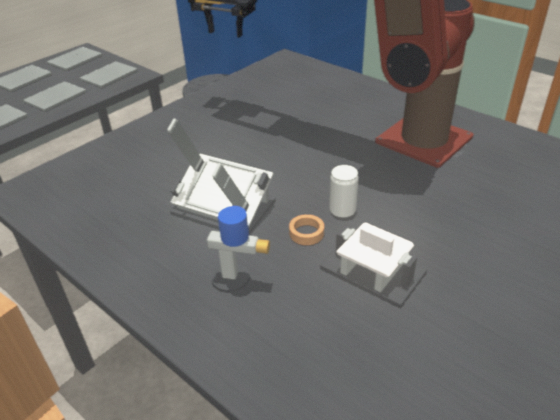

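```bash
cat > m.py <<'E'
from h import *
C={n:cloud(np.load(f'pics/{n}.npz')) for n in('top0','sc0')}
def sel(W,b): 
    with np.errstate(invalid='ignore'): return W[np.all((W>b[0])&(W<b[1]),-1)]
for n,W in C.items():
    print(n,'px chk rack/bed centre',W[227,212] if n=='top0' else W[250,375],W[207,376] if n=='top0' else W[190,215])
    P=sel(W,((.35,.0,.060),(.65,.35,.078)));R=sel(W,((.35,.0,.095),(.65,.35,.12)))
    print('rng',P.min(0),P.max(0))
    for q,l in((P,'panel'),(R,'rib')):
        print(n,l,len(q),q[:,2].mean().round(4),cv2.minAreaRect((q[:,:2]*1000).astype(np.float32)),np.median(q,0))
    B=sel(W,((.35,-.5,.015),(.7,-.1,.14)))
    # RANSAC plane
    rng=np.random.default_rng(0);best=0
    for _ in range(800):
        p=B[rng.choice(len(B),3,False)];m=np.cross(p[1]-p[0],p[2]-p[0]);m/=np.linalg.norm(m)+1e-12;m*=np.sign(m[2])
        if abs(m[2]-np.cos(.45))>.06: continue
        k=abs((B-p[0])@m)<.002
        if k.sum()>best: best=k.sum();I=k
    c=B[I].mean(0);m=np.linalg.svd(B[I]-c)[2][2];m*=np.sign(m[2])
    print(n,'bed n',m,'tilt',np.arccos(m[2]),'az',np.degrees(np.arctan2(m[1],m[0])),'N',best,'c',c)
    y=np.cross(m,[0,0,1]);y=-y/np.linalg.norm(y); x=np.cross(y,m)
    if x[2]<0:x=-x
    y=np.cross(m,x);R=np.c_[x,y,m]
    L=(B-c)@R
    for lo,hi in((-.003,.003),(.003,.010),(-.012,.012)):
        k=(L[:,2]>lo)&(L[:,2]<hi);q=L[k]; rc=cv2.minAreaRect((q[:,:2]*1000).astype(np.float32))
        print(lo,hi,k.sum(),rc,'ctr world',c+R@np.r_[np.array(rc[0])/1000,0], np.percentile(q[:,:2],[1,99],0).round(3).tolist())
E
python3 m.py
```

```text
top0 px chk rack/bed centre [0.52346655 0.16104351 0.10127866] [ 0.57423703 -0.22264536  0.06597915]
rng [0.42131286 0.00486257 0.06063522] [0.58483834 0.26310755 0.0779624 ]
top0 panel 2369 0.0678 ((513.9462890625, 127.05999755859375), (274.8998107910156, 137.39930725097656), 76.7826156616211) [0.52466764 0.17783781 0.06724293]
top0 rib 588 0.107 ((465.8585510253906, 96.78187561035156), (263.9664001464844, 58.14136505126953), 53.16565704345703) [0.41586162 0.02571586 0.10753752]
top0 bed n [0.42130344 0.11599963 0.89947068] tilt 0.45223964387035126 az 15.394100167137735 N 2951 c [ 0.57408009 -0.21856476  0.06350977]
-0.003 0.003 3526 ((-5.055206298828125, 2.6707992553710938), (146.28579711914062, 212.24546813964844), 0.020363295450806618) ctr world [ 0.57917295 -0.2199327   0.06130074] [[-0.076, -0.102], [0.066, 0.104]]
0.003 0.01 616 ((-2.5882339477539062, 2.4462738037109375), (140.1503448486328, 211.18185424804688), 0.1754443496465683) ctr world [ 0.57697399 -0.22030528  0.06237876] [[-0.071, -0.1], [0.062, 0.1]]
-0.012 0.012 4288 ((-11.630577087402344, 2.3720932006835938), (159.3
[... 686 characters left out ...]
 0.43941384969235153 az 14.960704450619854 N 1670 c [ 0.58551615 -0.22164716  0.06117819]
-0.003 0.003 2229 ((3.3203506469726562, -4.661384582519531), (146.02545166015625, 215.1390380859375), 0.38320448994636536) ctr world [ 0.58140971 -0.21791952  0.0625907 ] [[-0.068, -0.111], [0.075, 0.098]]
0.003 0.01 599 ((2.698272705078125, -6.96270751953125), (143.331298828125, 211.86868286132812), 0.2924663722515106) ctr world [ 0.58135951 -0.21555087  0.06232606] [[-0.062, -0.11], [0.072, 0.095]]
-0.012 0.012 3169 ((-3.9595413208007812, -4.4622650146484375), (163.9685821533203, 217.01206970214844), 0.3218136131763458) ctr world [ 0.58782611 -0.21641108  0.05949377] [[-0.068, -0.111], [0.075, 0.098]]
```

```bash
cat > m2.py <<'E'
from m import C,sel
from h import *
az=np.radians(15.2);t=.45
m=np.array([np.sin(t)*np.cos(az),np.sin(t)*np.sin(az),np.cos(t)])
x=np.array([-np.cos(t)*np.cos(az),-np.cos(t)*np.sin(az),np.sin(t)]);y=np.cross(m,x);R=np.c_[x,y,m];o=np.array([.580,-.219,.062])
for n,W in C.items():
    P=sel(W,((.45,.09,.064),(.62,.29,.072)));Q=sel(W,((.45,.09,.098),(.62,.29,.115)))
    for q,l in((P,'panel'),(Q,'rib')):
        print(n,l,len(q),cv2.minAreaRect((q[:,:2]*1000).astype(np.float32)),np.median(q,0).round(4))
    L=(sel(W,((.35,-.5,.05),(.75,-.05,.3)))-o)@R
    for s in(1,-1):
        k=(L[:,2]>.05)&(L[:,2]<.2)&(abs(L[:,0]-s*.038)<.02)&(L[:,1]*s>.0);q=L[k]
        if len(q)>10:
            f=np.polyfit(q[:,2],q[:,1],1);print(n,s,len(q),'angle',np.arctan2(1,-f[0]*s), 'x',np.percentile(q[:,0],[2,98]),'y',np.percentile(q[:,1],[2,98]),'zmax',q[:,2].max())
E
python3 m2.py | grep -v 'bed n\|ctr world\|rng'
```

```text
top0 px chk rack/bed centre [0.52346655 0.16104351 0.10127866] [ 0.57423703 -0.22264536  0.06597915]
top0 panel 2369 0.0678 ((513.9462890625, 127.05999755859375), (274.8998107910156, 137.39930725097656), 76.7826156616211) [0.52466764 0.17783781 0.06724293]
top0 rib 588 0.107 ((465.8585510253906, 96.78187561035156), (263.9664001464844, 58.14136505126953), 53.16565704345703) [0.41586162 0.02571586 0.10753752]
sc0 px chk rack/bed centre [0.53592162 0.18600858 0.06977009] [ 0.59429114 -0.22545829  0.05852601]
sc0 panel 2309 0.0698 ((504.45648193359375, 125.37428283691406), (287.14666748046875, 148.58753967285156), 67.75648498535156) [0.53874965 0.18940072 0.06949658]
sc0 rib 699 0.106 ((467.75634765625, 99.95311737060547), (263.6160888671875, 59.35455322265625), 53.65562057495117) [0.43260898 0.03872317 0.10678132]
top0 panel 2029 ((526.2191162109375, 179.26397705078125), (110.09614562988281, 168.02740478515625), 4.595139503479004) [0.5248 0.1778 0.0671]
top0 rib 193 ((526.1673583984375, 178.7233428955078), (14.055736541748047, 69.7898941040039), 4.454812526702881) [0.5256 0.1788 0.105 ]
top0 1 503 angle 1.5679394806339502 x [0.02169439 0.05548845] y [0.07508085 0.08415362] zmax 0.17882234198380223
top0 -1 366 angle 1.4959985502020288 x [-0.05195443 -0.01936323] y [-0.08360324 -0.06829456] zmax 0.17884569636989442
sc0 panel 1651 ((528.0956420898438, 182.0436248779297), (115.42649841308594, 167.67091369628906), 3.655501127243042) [0.5476 0.1937 0.0692]
sc0 rib 289 ((527.4947509765625, 181.83152770996094), (18.900123596191406, 71.30562591552734), 5.728944301605225) [0.5311 0.184  0.1061]
sc0 1 579 angle 1.568705533890507 x [0.01905222 0.05330647] y [0.07272393 0.08228974] zmax 0.1830671936484971
sc0 -1 612 angle 1.4930549800696544 x [-0.05568058 -0.02210563] y [-0.08542862 -0.07066012] zmax 0.1821970300768324
```

arm_command --steps '[{"ty": -0.0695}, {"ty": -0.0695}, {"ty": -0.0695}, {"ty": -0.0695}, {"ty": -0.0695}, {"ty": -0.0695}, {"ty": -0.0695}, {"ty": -0.0695}, {"ty": 0}]'

```text
invalid input
```

```bash
python3 -c "
from h import *
s=bot.observe();print(s['t'],s['q'].round(3),s['tool_pos'].round(4),s['tcp_rot'].round(4))"
```

```text
0.1 [-1.403  0.221  1.528  0.     1.395 -0.126] [ 0.1809 -0.5976  0.2215] [-9.000e-04  9.892e-01  1.464e-01 -0.000e+00]
```

arm_command --steps '[{"tx": 0, "ty": -0.069, "tz": 0, "spin": 0, "claw": 1}, {"tx": 0, "ty": -0.069, "tz": 0, "spin": 0, "claw": 1}, {"tx": 0, "ty": -0.069, "tz": 0, "spin": 0, "claw": 1}, {"tx": 0, "ty": -0.069, "tz": 0, "spin": 0, "claw": 1}, {"tx": 0, "ty": -0.069, "tz": 0, "spin": 0, "claw": 1}, {"tx": 0, "ty": -0.069, "tz": 0, "spin": 0, "claw": 1}, {"tx": 0, "ty": -0.069, "tz": 0, "spin": 0, "claw": 1}, {"tx": 0, "ty": -0.069, "tz": 0, "spin": 0, "claw": 1}, {"tx": 0, "ty": 0, "tz": 0, "spin": 0, "claw": 1}]'

```text
t: 0.85
tool_pos: [0.0843, -0.2764, 0.2228]
tcp_rot: [0.002, 0.989, 0.146, -0.001]
wrist_force: [-0.5, 0.4, -0.8]
grip_width: 0.996
gripper_force: 0.0
```

```bash
python3 -c "
from h import *
s=bot.observe();print(s['t'],s['q'].round(3),s['tool_pos'].round(4),s['tcp_rot'].round(4))"
```

```text
0.85 [-1.549e+00 -7.190e-01  2.295e+00 -1.000e-03  1.560e+00 -2.730e-01] [ 0.0843 -0.2764  0.2228] [ 2.500e-03  9.892e-01  1.465e-01 -7.000e-04]
```

arm_command --steps '[{"tx": 0, "ty": 0, "tz": 0, "spin": 0.077, "claw": 1}, {"tx": 0, "ty": 0, "tz": 0, "spin": 0.077, "claw": 1}, {"tx": 0, "ty": 0, "tz": 0, "spin": 0.077, "claw": 1}, {"tx": 0, "ty": 0, "tz": 0, "spin": 0.077, "claw": 1}, {"tx": 0, "ty": 0, "tz": 0, "spin": 0.077, "claw": 1}, {"tx": 0, "ty": 0, "tz": 0, "spin": 0.077, "claw": 1}, {"tx": 0, "ty": 0, "tz": 0, "spin": 0.077, "claw": 1}, {"tx": 0, "ty": 0, "tz": 0, "spin": 0.077, "claw": 1}, {"tx": 0, "ty": 0, "tz": 0, "spin": 0.077, "claw": 1}, {"tx": 0, "ty": 0, "tz": 0, "spin": 0.077, "claw": 1}, {"tx": 0, "ty": 0, "tz": 0, "spin": 0.077, "claw": 1}, {"tx": 0, "ty": 0, "tz": 0, "spin": 0.077, "claw": 1}, {"tx": 0, "ty": 0, "tz": 0, "spin": 0.076, "claw": 1}, {"tx": -0.05, "ty": 0, "tz": 0, "spin": 0, "claw": 1}, {"tx": -0.05, "ty": 0, "tz": 0, "spin": 0, "claw": 1}, {"tx": -0.05, "ty": 0, "tz": 0, "spin": 0, "claw": 1}, {"tx": 0, "ty": 0, "tz": 0, "spin": 0, "claw": 1}]'

```text
t: 2.27
tool_pos: [0.0663, -0.2195, 0.222]
tcp_rot: [-0.008, 0.803, -0.596, -0.01]
wrist_force: [0.0, -0.5, 0.6]
grip_width: 1.005
gripper_force: 0.0
```

```bash
cat >> h.py <<'E'
from scipy.spatial.transform import Rotation as Ro
def rot(s): w=s['tcp_rot'];return Ro.from_quat([w[1],w[2],w[3],w[0]]).as_matrix()
def st():
    s=bot.observe();R=rot(s);print('t',round(s['t'],2),'q',s['q'].round(3),'p',s['tool_pos'].round(4),'F',s['wrist_force'].round(1),'gw',round(s['grip_width'],3),'gf',round(s['gripper_force'],1));print(R.round(4).tolist());return s,R
E
python3 -c "
from h import *
st()"
```

```text
t 2.27 q [-1.614 -0.911  2.384 -0.008  1.693  1.234] p [ 0.0663 -0.2195  0.222 ] F [ 0.  -0.5  0.6] gw 1.005 gf 0.0
[[0.2885, -0.9575, -0.0072], [-0.9571, -0.2886, 0.0249], [-0.0259, -0.0003, -0.9997]]
```

arm_command --steps '[{"tx": -0.05, "ty": 0, "tz": 0, "spin": 0, "claw": 1}, {"tx": -0.05, "ty": 0, "tz": 0, "spin": 0, "claw": 1}, {"tx": 0, "ty": 0, "tz": 0, "spin": 0, "claw": 1}]'

```text
t: 2.52
tool_pos: [0.0624, -0.2064, 0.2259]
tcp_rot: [-0.019, 0.803, -0.596, -0.027]
wrist_force: [0.6, -0.3, 0.5]
grip_width: 0.997
gripper_force: 0.0
```

```bash
python3 -c "
from h import *
st()"
```

```text
t 2.52 q [-1.613 -0.912  2.379 -0.023  1.737  1.232] p [ 0.0624 -0.2064  0.2259] F [ 0.6 -0.3  0.5] gw 0.997 gf 0.0
[[0.2893, -0.957, -0.0196], [-0.955, -0.2899, 0.0627], [-0.0657, 0.0006, -0.9978]]
```

```bash
cat >> h.py <<'E'
import json,sys
def plan(p,spin=0,claw=1,v=.040,n=0,frm=None):
    """rows taking the TCP to p (world) with total spin (deg, +about tool z)"""
    s=bot.observe();R=rot(s) if frm is None else frm[1];x=s['tool_pos'] if frm is None else frm[0]
    d=np.array(p)-x;N=max(n,int(np.ceil(np.linalg.norm(d)/v)),int(np.ceil(abs(spin)/7.1)),1);out=[]
    for i in range(N):
        t=R.T@d/N/.6;out.append(dict(tx=round(t[0],3)+0.,ty=round(t[1],3)+0.,tz=round(t[2],3)+0.,spin=round(spin/N/90,4),claw=claw))
        R=R@Ro.from_rotvec([0,0,np.radians(spin/N)]).as_matrix()
    print(N,json.dumps(out).replace('"',''));return np.array(p),R
E
python3 -c "
from h import *
s,R=st()
plan([.526,.179,.18],spin=-167.7,n=24)"
```

```text
t 2.52 q [-1.613 -0.912  2.379 -0.023  1.737  1.232] p [ 0.0624 -0.2064  0.2259] F [ 0.6 -0.3  0.5] gw 0.997 gf 0.0
[[0.2893, -0.957, -0.0196], [-0.955, -0.2899, 0.0627], [-0.0657, 0.0006, -0.9978]]
24 [{tx: -0.016, ty: -0.039, tz: 0.004, spin: -0.0776, claw: 1}, {tx: -0.011, ty: -0.04, tz: 0.004, spin: -0.0776, claw: 1}, {tx: -0.006, ty: -0.041, tz: 0.004, spin: -0.0776, claw: 1}, {tx: -0.001, ty: -0.042, tz: 0.004, spin: -0.0776, claw: 1}, {tx: 0.004, ty: -0.042, tz: 0.004, spin: -0.0776, claw: 1}, {tx: 0.009, ty: -0.041, tz: 0.004, spin: -0.0776, claw: 1}, {tx: 0.014, ty: -0.039, tz: 0.004, spin: -0.0776, claw: 1}, {tx: 0.019, ty: -0.037, tz: 0.004, spin: -0.0776, claw: 1}, {tx: 0.023, ty: -0.035, tz: 0.004, spin: -0.0776, claw: 1}, {tx: 0.027, ty: -0.032, tz: 0.004, spin: -0.0776, claw: 1}, {tx: 0.031, ty: -0.028, tz: 0.004, spin: -0.0776, claw: 1}, {tx: 0.034, ty: -0.024, tz: 0.004, spin: -0.0776, claw: 1}, {tx: 0.037, ty: -0.02, tz: 0.004, spin: -0.0776, claw: 1}, {tx: 0.039, ty: -0.015, tz: 0.004, spin: -0.0776, claw: 1}, {tx: 0.04, ty: -0.011, tz: 0.004, spin: -0.0776, claw: 1}, {tx: 0.041, ty: -0.006, tz: 0.004, spin: -0.0776, claw: 1}, {tx: 0.042, ty: -0.001, tz: 0.004, spin: -0.0776, claw: 1}, {tx: 0.042, ty: 0.005, tz: 0.004, spin: -0.0776, claw: 1}, {tx: 0.041, ty: 0.01, tz: 0.004, spin: -0.0776, claw: 1}, {tx: 0.039, ty: 0.014, tz: 0.004, spin: -0.0776, claw: 1}, {tx: 0.037, ty: 0.019, tz: 0.004, spin: -0.0776, claw: 1}, {tx: 0.035, ty: 0.023, tz: 0.004, spin: -0.0776, claw: 1}, {tx: 0.031, ty: 0.027, tz: 0.004, spin: -0.0776, claw: 1}, {tx: 0.028, ty: 0.031, tz: 0.004, spin: -0.0776, claw: 1}]
```

```bash
python3 -c "
from h import *
f=plan([.34,-.10,.24],spin=-70,n=10)
plan([.526,.179,.17],spin=-97.7,n=14,frm=f)"
```

```text
10 [{tx: -0.004, ty: -0.049, tz: -0.002, spin: -0.0778, claw: 1}, {tx: 0.002, ty: -0.05, tz: -0.002, spin: -0.0778, claw: 1}, {tx: 0.008, ty: -0.049, tz: -0.002, spin: -0.0778, claw: 1}, {tx: 0.014, ty: -0.047, tz: -0.002, spin: -0.0778, claw: 1}, {tx: 0.02, ty: -0.045, tz: -0.002, spin: -0.0778, claw: 1}, {tx: 0.025, ty: -0.043, tz: -0.002, spin: -0.0778, claw: 1}, {tx: 0.03, ty: -0.039, tz: -0.002, spin: -0.0778, claw: 1}, {tx: 0.035, ty: -0.035, tz: -0.002, spin: -0.0778, claw: 1}, {tx: 0.039, ty: -0.031, tz: -0.002, spin: -0.0778, claw: 1}, {tx: 0.042, ty: -0.026, tz: -0.002, spin: -0.0778, claw: 1}]
14 [{tx: 0.02, ty: -0.034, tz: 0.01, spin: -0.0775, claw: 1}, {tx: 0.024, ty: -0.031, tz: 0.01, spin: -0.0775, claw: 1}, {tx: 0.028, ty: -0.028, tz: 0.01, spin: -0.0775, claw: 1}, {tx: 0.031, ty: -0.024, tz: 0.01, spin: -0.0775, claw: 1}, {tx: 0.034, ty: -0.02, tz: 0.01, spin: -0.0775, claw: 1}, {tx: 0.036, ty: -0.016, tz: 0.01, spin: -0.0775, claw: 1}, {tx: 0.038, ty: -0.012, tz: 0.01, spin: -0.0775, claw: 1}, {tx: 0.039, ty: -0.007, tz: 0.01, spin: -0.0775, claw: 1}, {tx: 0.039, ty: -0.002, tz: 0.01, spin: -0.0775, claw: 1}, {tx: 0.039, ty: 0.003, tz: 0.01, spin: -0.0775, claw: 1}, {tx: 0.039, ty: 0.008, tz: 0.01, spin: -0.0775, claw: 1}, {tx: 0.038, ty: 0.012, tz: 0.01, spin: -0.0775, claw: 1}, {tx: 0.036, ty: 0.017, tz: 0.01, spin: -0.0775, claw: 1}, {tx: 0.034, ty: 0.021, tz: 0.01, spin: -0.0775, claw: 1}]
```

arm_command --steps '[{"tx": 0.06, "ty": 0, "tz": 0, "spin": 0, "claw": 1}, {"tx": -0.004, "ty": -0.049, "tz": -0.002, "spin": -0.0778, "claw": 1}, {"tx": 0.002, "ty": -0.05, "tz": -0.002, "spin": -0.0778, "claw": 1}, {"tx": 0.008, "ty": -0.049, "tz": -0.002, "spin": -0.0778, "claw": 1}, {"tx": 0.014, "ty": -0.047, "tz": -0.002, "spin": -0.0778, "claw": 1}, {"tx": 0.02, "ty": -0.045, "tz": -0.002, "spin": -0.0778, "claw": 1}, {"tx": 0.025, "ty": -0.043, "tz": -0.002, "spin": -0.0778, "claw": 1}, {"tx": 0.03, "ty": -0.039, "tz": -0.002, "spin": -0.0778, "claw": 1}, {"tx": 0.035, "ty": -0.035, "tz": -0.002, "spin": -0.0778, "claw": 1}, {"tx": 0.039, "ty": -0.031, "tz": -0.002, "spin": -0.0778, "claw": 1}, {"tx": 0.042, "ty": -0.026, "tz": -0.002, "spin": -0.0778, "claw": 1}]'

```text
t: 3.43
tool_pos: [0.3516, -0.1326, 0.2367]
tcp_rot: [-0.031, 0.999, -0.024, -0.01]
wrist_force: [-0.3, -0.7, -0.0]
grip_width: 0.996
gripper_force: 0.0
```

arm_command --steps '[{"tx": 0.02, "ty": -0.034, "tz": 0.01, "spin": -0.0775, "claw": 1}, {"tx": 0.024, "ty": -0.031, "tz": 0.01, "spin": -0.0775, "claw": 1}, {"tx": 0.028, "ty": -0.028, "tz": 0.01, "spin": -0.0775, "claw": 1}, {"tx": 0.031, "ty": -0.024, "tz": 0.01, "spin": -0.0775, "claw": 1}, {"tx": 0.034, "ty": -0.02, "tz": 0.01, "spin": -0.0775, "claw": 1}, {"tx": 0.036, "ty": -0.016, "tz": 0.01, "spin": -0.0775, "claw": 1}, {"tx": 0.038, "ty": -0.012, "tz": 0.01, "spin": -0.0775, "claw": 1}, {"tx": 0.039, "ty": -0.007, "tz": 0.01, "spin": -0.0775, "claw": 1}, {"tx": 0.039, "ty": -0.002, "tz": 0.01, "spin": -0.0775, "claw": 1}, {"tx": 0.039, "ty": 0.003, "tz": 0.01, "spin": -0.0775, "claw": 1}, {"tx": 0.039, "ty": 0.008, "tz": 0.01, "spin": -0.0775, "claw": 1}, {"tx": 0.038, "ty": 0.012, "tz": 0.01, "spin": -0.0775, "claw": 1}, {"tx": 0.036, "ty": 0.017, "tz": 0.01, "spin": -0.0775, "claw": 1}, {"tx": 0.034, "ty": 0.021, "tz": 0.01, "spin": -0.0775, "claw": 1}, {"tx": 0, "ty": 0, "tz": 0, "spin": 0, "claw": 1}]'

```text
t: 4.68
tool_pos: [0.5366, 0.1489, 0.1651]
tcp_rot: [-0.029, 0.675, 0.737, 0.017]
wrist_force: [-1.2, 0.0, -0.2]
grip_width: 0.996
gripper_force: 0.0
```

```bash
python3 -c "
from h import *
s,R=st()
print('closing az',np.degrees(np.arctan2(R[1,1],R[0,1])))
r=shot('wrist','w0');W=cloud(r)
k=(W[...,2]>.098)&(W[...,2]<.115)&(abs(W[...,0]-.526)<.1)&(abs(W[...,1]-.179)<.1)
print(k.sum(),cv2.minAreaRect((W[k][:,:2]*1000).astype(np.float32)),W[k].mean(0))
plan([.526,.179,.074])"
```

```text
t 4.68 q [ 0.088  0.109  1.764  0.068  1.282 -0.018] p [0.5366 0.1489 0.1651] F [-1.2  0.  -0.2] gw 0.996 gf 0.0
[[-0.086, 0.9961, -0.0188], [0.9941, 0.087, 0.0641], [0.0655, -0.0132, -0.9978]]
closing az 4.993226578111724
1904 ((527.36279296875, 180.80113220214844), (13.972813606262207, 70.16082763671875), 4.551870346069336) [0.52716576 0.18203562 0.10611162]
3 [{tx: 0.015, ty: -0.003, tz: 0.052, spin: 0.0, claw: 1}, {tx: 0.015, ty: -0.003, tz: 0.052, spin: 0.0, claw: 1}, {tx: 0.015, ty: -0.003, tz: 0.052, spin: 0.0, claw: 1}]
```

View pics/w0.png

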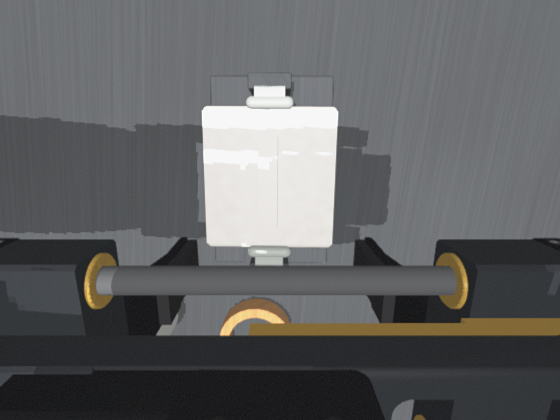

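```bash
python3 -c "
from h import *
plan([.527,.1805,.073],n=4)"
```

```text
4 [{tx: 0.012, ty: -0.002, tz: 0.039, spin: 0.0, claw: 1}, {tx: 0.012, ty: -0.002, tz: 0.039, spin: 0.0, claw: 1}, {tx: 0.012, ty: -0.002, tz: 0.039, spin: 0.0, claw: 1}, {tx: 0.012, ty: -0.002, tz: 0.039, spin: 0.0, claw: 1}]
```

arm_command --steps '[{"tx": 0.024, "ty": -0.004, "tz": 0.02, "spin": 0, "claw": 1}, {"tx": 0.024, "ty": -0.004, "tz": 0.02, "spin": 0, "claw": 1}, {"tx": 0, "ty": 0, "tz": 0.058, "spin": 0, "claw": 1}, {"tx": 0, "ty": 0, "tz": 0.058, "spin": 0, "claw": 1}, {"tx": 0, "ty": 0, "tz": 0, "spin": 0, "claw": 1}]'

```text
t: 5.15
tool_pos: [0.525, 0.1794, 0.0708]
tcp_rot: [-0.029, 0.679, 0.733, 0.016]
wrist_force: [-0.9, -0.1, 0.9]
grip_width: 1.001
gripper_force: 0.0
```

```bash
python3 -c "
from h import *
st();plan([.527,.1805,.073])"
```

```text
t 5.15 q [0.147 0.217 1.836 0.073 1.102 0.037] p [0.525  0.1794 0.0708] F [-0.9 -0.1  0.9] gw 1.001 gf 0.0
[[-0.0756, 0.9969, -0.021], [0.9951, 0.0768, 0.0623], [0.0637, -0.0161, -0.9978]]
1 [{tx: 0.002, ty: 0.003, tz: -0.004, spin: 0.0, claw: 1}]
```

Close the grip, correcting by 2 mm, then let it settle.

arm_command --steps '[{"tx": 0.002, "ty": 0.003, "tz": -0.004, "spin": 0, "claw": -1}, {"tx": 0, "ty": 0, "tz": 0, "spin": 0, "claw": -1}, {"tx": 0, "ty": 0, "tz": 0, "spin": 0, "claw": -1}, {"tx": 0, "ty": 0, "tz": 0, "spin": 0, "claw": -1}, {"tx": 0, "ty": 0, "tz": 0, "spin": 0, "claw": -1}, {"tx": 0, "ty": 0, "tz": 0, "spin": 0, "claw": -1}, {"tx": 0, "ty": 0, "tz": 0, "spin": 0, "claw": -1}, {"tx": 0, "ty": 0, "tz": 0, "spin": 0, "claw": -1}]' --grip_force 50

```text
t: 5.82
tool_pos: [0.5281, 0.1809, 0.0772]
tcp_rot: [-0.028, 0.678, 0.734, 0.017]
wrist_force: [-0.2, -0.2, 1.3]
grip_width: 0.481
gripper_force: 0.0
```

```bash
python3 -c "
from h import *
s,R=st();np.savez('grasp.npz',p=s['tool_pos'],R=R)
plan(s['tool_pos']+[0,0,.06],n=10,claw=-1)"
```

```text
t 5.82 q [0.148 0.214 1.826 0.072 1.113 0.038] p [0.5281 0.1809 0.0772] F [-0.2 -0.2  1.3] gw 0.481 gf 0.0
[[-0.0778, 0.9968, -0.0189], [0.9949, 0.0789, 0.0627], [0.064, -0.0139, -0.9979]]
10 [{tx: 0.001, ty: 0.0, tz: -0.01, spin: 0.0, claw: -1}, {tx: 0.001, ty: 0.0, tz: -0.01, spin: 0.0, claw: -1}, {tx: 0.001, ty: 0.0, tz: -0.01, spin: 0.0, claw: -1}, {tx: 0.001, ty: 0.0, tz: -0.01, spin: 0.0, claw: -1}, {tx: 0.001, ty: 0.0, tz: -0.01, spin: 0.0, claw: -1}, {tx: 0.001, ty: 0.0, tz: -0.01, spin: 0.0, claw: -1}, {tx: 0.001, ty: 0.0, tz: -0.01, spin: 0.0, claw: -1}, {tx: 0.001, ty: 0.0, tz: -0.01, spin: 0.0, claw: -1}, {tx: 0.001, ty: 0.0, tz: -0.01, spin: 0.0, claw: -1}, {tx: 0.001, ty: 0.0, tz: -0.01, spin: 0.0, claw: -1}]
```

arm_command --steps '[{"tx": 0, "ty": 0, "tz": 0.005, "spin": 0, "claw": -1}, {"tx": 0, "ty": 0, "tz": 0, "spin": 0, "claw": -1}, {"tx": 0, "ty": 0, "tz": 0, "spin": 0, "claw": -1}, {"tx": 0, "ty": 0, "tz": 0, "spin": 0, "claw": -1}, {"tx": 0, "ty": 0, "tz": 0, "spin": 0, "claw": -1}, {"tx": 0, "ty": 0, "tz": 0, "spin": 0, "claw": -1}, {"tx": 0, "ty": 0, "tz": 0, "spin": 0, "claw": -1}, {"tx": 0, "ty": 0, "tz": 0, "spin": 0, "claw": -1}]' --grip_force 50

```text
t: 6.48
tool_pos: [0.528, 0.1812, 0.0741]
tcp_rot: [-0.028, 0.678, 0.734, 0.017]
wrist_force: [-0.6, 0.2, 0.5]
grip_width: 0.158
gripper_force: 49.9
```

```bash
python3 -c "
from h import *
s,R=st();np.savez('grasp.npz',p=s['tool_pos'],R=R)"
```

```text
t 6.48 q [0.149 0.218 1.827 0.073 1.107 0.037] p [0.528  0.1812 0.0741] F [-0.6  0.2  0.5] gw 0.158 gf 49.9
[[-0.0779, 0.9968, -0.0192], [0.9949, 0.079, 0.0627], [0.0641, -0.0143, -0.9978]]
```

arm_command --steps '[{"tx": 0.0006, "ty": 0, "tz": -0.01, "spin": 0, "claw": -1}, {"tx": 0.0006, "ty": 0, "tz": -0.01, "spin": 0, "claw": -1}, {"tx": 0.0006, "ty": 0, "tz": -0.01, "spin": 0, "claw": -1}, {"tx": 0.0006, "ty": 0, "tz": -0.01, "spin": 0, "claw": -1}, {"tx": 0.0006, "ty": 0, "tz": -0.01, "spin": 0, "claw": -1}, {"tx": 0.002, "ty": 0, "tz": -0.03, "spin": 0, "claw": -1}, {"tx": 0.002, "ty": 0, "tz": -0.03, "spin": 0, "claw": -1}, {"tx": 0.002, "ty": 0, "tz": -0.03, "spin": 0, "claw": -1}, {"tx": 0, "ty": 0, "tz": 0, "spin": 0, "claw": -1}]'

```text
t: 7.23
tool_pos: [0.5326, 0.1818, 0.1639]
tcp_rot: [-0.026, 0.678, 0.734, 0.02]
wrist_force: [1.6, -0.1, -2.6]
grip_width: 0.158
gripper_force: 49.9
```

```bash
python3 -c "
from h import *
st();shot('wrist','w1')"
```

```text
t 7.23 q [0.149 0.114 1.761 0.068 1.267 0.049] p [0.5326 0.1818 0.1639] F [ 1.6 -0.1 -2.6] gw 0.158 gf 49.9
[[-0.0785, 0.9969, -0.0101], [0.9948, 0.0789, 0.0642], [0.0648, -0.005, -0.9979]]
```

View pics/w1.png

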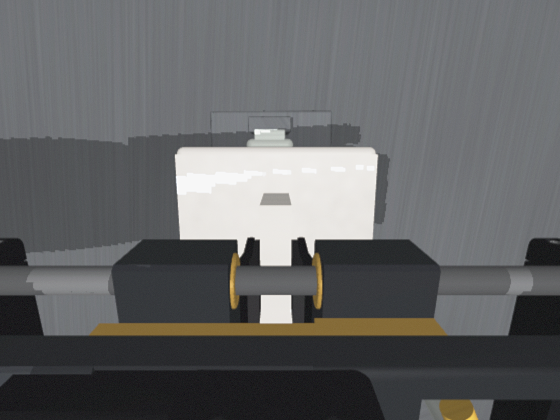

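```bash
cat > tgt.py <<'E'
from h import *
az=np.radians(15.2);t=.45
m=np.array([np.sin(t)*np.cos(az),np.sin(t)*np.sin(az),np.cos(t)]);bx=np.array([-np.cos(t)*np.cos(az),-np.cos(t)*np.sin(az),np.sin(t)])
Rb=np.c_[bx,np.cross(m,bx),m];ob=np.array([.580,-.219,.062])
g=np.load('grasp.npz')
R0=Ro.from_euler('z',4.55,degrees=True).as_matrix();p0=np.array([.527,.1807,.060])
Rtp=g['R'].T@R0;ptp=g['R'].T@(p0-g['p'])   # panel in tool
Rp=Rb@np.diag([-1.,-1,1])                   # wanted panel orientation
Rt=Rp@Rtp.T
def tool_for(pw): return np.array(pw)-Rt@ptp
def err(R):
    print('tool z err deg (world)',np.degrees(np.cross(R[:,2],Rt[:,2])).round(2),'panel n vs bed n in bed xy deg',np.degrees(Rb.T@(R@Rtp)[:,2])[:2].round(2),
     'spin need',round(np.degrees(Ro.from_matrix(R.T@Rt).as_rotvec()[2]),2))
E
python3 -c "
from tgt import *
s,R=st();err(R);print(Rt.round(3))
plan([.189,.153,.368],spin=79.3,n=14,claw=-1)"
```

```text
t 7.28 q [0.149 0.116 1.763 0.068 1.266 0.049] p [0.5316 0.1816 0.1616] F [ 0.6  0.  -3.9] gw 0.155 gf 49.9
[[-0.0784, 0.9968, -0.0124], [0.9948, 0.079, 0.0638], [0.0645, -0.0073, -0.9979]]
tool z err deg (world) [-6.42 24.98  1.68] panel n vs bed n in bed xy deg [25.28 -0.05] spin need -8.75
[[-0.234  0.863 -0.448]
 [ 0.971  0.234 -0.055]
 [ 0.057 -0.448 -0.892]]
14 [{tx: 0.001, ty: -0.041, tz: -0.024, spin: 0.0629, claw: -1}, {tx: -0.003, ty: -0.041, tz: -0.024, spin: 0.0629, claw: -1}, {tx: -0.007, ty: -0.041, tz: -0.024, spin: 0.0629, claw: -1}, {tx: -0.011, ty: -0.04, tz: -0.024, spin: 0.0629, claw: -1}, {tx: -0.015, ty: -0.038, tz: -0.024, spin: 0.0629, claw: -1}, {tx: -0.018, ty: -0.037, tz: -0.024, spin: 0.0629, claw: -1}, {tx: -0.022, ty: -0.035, tz: -0.024, spin: 0.0629, claw: -1}, {tx: -0.025, ty: -0.033, tz: -0.024, spin: 0.0629, claw: -1}, {tx: -0.028, ty: -0.03, tz: -0.024, spin: 0.0629, claw: -1}, {tx: -0.031, ty: -0.027, tz: -0.024, spin: 0.0629, claw: -1}, {tx: -0.034, ty: -0.024, tz: -0.024, spin: 0.0629, claw: -1}, {tx: -0.036, ty: -0.02, tz: -0.024, spin: 0.0629, claw: -1}, {tx: -0.038, ty: -0.017, tz: -0.024, spin: 0.0629, claw: -1}, {tx: -0.039, ty: -0.013, tz: -0.024, spin: 0.0629, claw: -1}]
```

arm_command --steps '[{"tx": 0.001, "ty": -0.041, "tz": -0.024, "spin": 0.0629, "claw": -1}, {"tx": -0.003, "ty": -0.041, "tz": -0.024, "spin": 0.0629, "claw": -1}, {"tx": -0.007, "ty": -0.041, "tz": -0.024, "spin": 0.0629, "claw": -1}, {"tx": -0.011, "ty": -0.04, "tz": -0.024, "spin": 0.0629, "claw": -1}, {"tx": -0.015, "ty": -0.038, "tz": -0.024, "spin": 0.0629, "claw": -1}, {"tx": -0.018, "ty": -0.037, "tz": -0.024, "spin": 0.0629, "claw": -1}, {"tx": -0.022, "ty": -0.035, "tz": -0.024, "spin": 0.0629, "claw": -1}, {"tx": -0.025, "ty": -0.033, "tz": -0.024, "spin": 0.0629, "claw": -1}, {"tx": -0.028, "ty": -0.03, "tz": -0.024, "spin": 0.0629, "claw": -1}, {"tx": -0.031, "ty": -0.027, "tz": -0.024, "spin": 0.0629, "claw": -1}, {"tx": -0.034, "ty": -0.024, "tz": -0.024, "spin": 0.0629, "claw": -1}, {"tx": -0.036, "ty": -0.02, "tz": -0.024, "spin": 0.0629, "claw": -1}, {"tx": -0.038, "ty": -0.017, "tz": -0.024, "spin": 0.0629, "claw": -1}, {"tx": -0.039, "ty": -0.013, "tz": -0.024, "spin": 0.0629, "claw": -1}, {"tx": 0, "ty": 0, "tz": 0, "spin": 0, "claw": -1}]'

```text
t: 8.53
tool_pos: [0.185, 0.1522, 0.3678]
tcp_rot: [-0.033, 0.991, 0.131, -0.003]
wrist_force: [1.4, 0.1, -3.4]
grip_width: 0.158
gripper_force: 49.9
```

```bash
cat > push.py <<'E'
from tgt import *
s,R=st();err(R)
q=s['q'];sa=q[1]+q[2];e=np.array([np.cos(q[0]),np.sin(q[0]),0])
d=-(np.sin(sa)*e+np.array([0,0,np.cos(sa)]))   # inward along the forearm
print('s',round(sa,3),'push row 40mm',(R.T@d*.04/.6).round(3),'inward horiz',(R.T@-e*.04/.6).round(3))
print('remaining tool z xy',(Rt[:2,2]-R[:2,2]).round(3),'az',np.degrees(np.arctan2(*(R[:2,2]-Rt[:2,2])[::-1])).round(1),'q1',np.degrees(q[0]).round(1))
E
python3 push.py; python3 -c "
from h import *
shot('scene','sc1')"
```

```text
t 8.53 q [ 0.252 -0.879  2.104  0.07   1.913  1.584] p [0.185  0.1522 0.3678] F [ 1.4  0.1 -3.4] gw 0.158 gf 49.9
[[0.9658, 0.259, -0.0141], [0.2594, -0.9636, 0.0644], [0.0031, -0.0659, -0.9978]]
tool z err deg (world) [-6.46 24.89  1.7 ] panel n vs bed n in bed xy deg [21.7   2.96] spin need -86.63
s 1.226 push row 40mm [-0.063  0.001  0.022] inward horiz [-0.067 -0.001 -0.   ]
remaining tool z xy [-0.434 -0.12 ] az 15.4 q1 14.5
```

View pics/sc1.png

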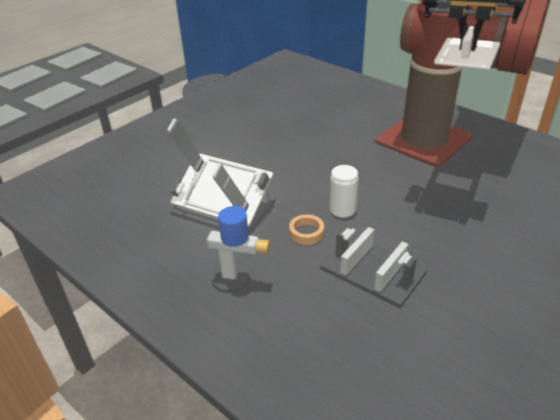

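Run:
```python
from h import *
q1=.252;e=np.array([np.cos(q1),np.sin(q1)]);l=np.array([-e[1],e[0]])
for n in('sc1',):
    W=cloud(np.load(f'pics/{n}.npz')).reshape(-1,3);W=W[~np.isnan(W[:,0])]
    A=np.c_[W[:,:2]@e,W[:,:2]@l,W[:,2]];A=A[(A[:,0]<.3)&(A[:,0]>-.4)&(abs(A[:,1])<.35)&(A[:,2]>.1)]
    for lo in np.arange(-.25,.3,.05):
        b=A[(A[:,1]>=lo)&(A[:,1]<lo+.05)]
        print(round(lo,2),[(round(z,2),round(b[(b[:,2]>=z)&(b[:,2]<z+.05)][:,0].max(),2)) for z in np.arange(.1,.7,.05) if ((b[:,2]>=z)&(b[:,2]<z+.05)).sum()>2])
```

```text
-0.25 []
-0.2 []
-0.15 []
-0.1 [(np.float64(0.1), np.float64(0.04)), (np.float64(0.15), np.float64(0.04)), (np.float64(0.2), np.float64(0.04)), (np.float64(0.25), np.float64(0.06)), (np.float64(0.3), np.float64(0.07)), (np.float64(0.35), np.float64(0.05))]
-0.05 [(np.float64(0.1), np.float64(0.07)), (np.float64(0.15), np.float64(0.07)), (np.float64(0.2), np.float64(0.07)), (np.float64(0.25), np.float64(0.07)), (np.float64(0.3), np.float64(0.07)), (np.float64(0.35), np.float64(0.07))]
-0.0 [(np.float64(0.1), np.float64(0.07)), (np.float64(0.15), np.float64(0.07)), (np.float64(0.2), np.float64(0.08)), (np.float64(0.25), np.float64(0.07)), (np.float64(0.3), np.float64(0.07)), (np.float64(0.35), np.float64(0.27)), (np.float64(0.4), np.float64(0.26)), (np.float64(0.45), np.float64(0.26))]
0.05 [(np.float64(0.1), np.float64(0.05)), (np.float64(0.15), np.float64(0.05)), (np.float64(0.2), np.float64(0.05)), (np.float64(0.3), np.float64(0.27)), (np.float64(0.35), np.float64(0.28)), (np.float64(0.4), np.float64(0.26)), (np.float64(0.45), np.float64(0.26))]
0.1 [(np.float64(0.25), np.float64(0.06)), (np.float64(0.3), np.float64(0.07)), (np.float64(0.35), np.float64(0.28)), (np.float64(0.4), np.float64(0.26)), (np.float64(0.45), np.float64(0.26))]
0.15 [(np.float64(0.25), np.float64(0.07)), (np.float64(0.3), np.float64(0.07)), (np.float64(0.35), np.float64(0.28)), (np.float64(0.4), np.float64(0.25)), (np.float64(0.45), np.float64(0.26))]
0.2 [(np.float64(0.25), np.float64(0.07)), (np.float64(0.3), np.float64(0.07)), (np.float64(0.35), np.float64(0.06)), (np.float64(0.4), np.float64(0.0))]
0.25 []
```

```bash
cat > kin.py <<'E'
from h import *
from scipy.optimize import least_squares
D=[([-1.403,.2212,1.5275,0,1.3947,-.126],[.1809,-.5976,.2215]),([-1.549,-.719,2.295,-.001,1.56,-.273],[.0843,-.2764,.2228]),
([-1.614,-.911,2.384,-.008,1.693,1.234],[.0663,-.2195,.222]),([-1.613,-.912,2.379,-.023,1.737,1.232],[.0624,-.2064,.2259]),
([.088,.109,1.764,.068,1.282,-.018],[.5366,.1489,.1651]),([.149,.218,1.827,.073,1.107,.037],[.528,.1812,.0741]),([.149,.116,1.763,.068,1.266,.049],[.5316,.1816,.1616]),([.252,-.879,2.104,.07,1.913,1.584],[.185,.1522,.3678])]
def Ry(a):return Ro.from_euler('y',a).as_matrix()
def Rz(a):return Ro.from_euler('z',a).as_matrix()
def fk(P,q,full=0):
    a,b,c,h,L,d,r0=P;A=Rz(q[0]);S=np.array([r0,0,h]);E=S+Ry(q[1])@[0,0,a]
    F=Ry(q[1]+q[2]);W=E+F@[c,0,b]+[0,d,0];T=F@Rz(q[3])@Ry(q[4]);X=A@(W+T@[0,0,L])
    return (X,A@T@Rz(q[5]),A@W,A@E) if full else X
if __name__=='__main__':
    f=lambda P:np.r_[np.concatenate([fk(P,q)-x for q,x in D]),(P[2])*.01,P[6]*.01]
    best=min((least_squares(f,[.4,.54,0,h,h+.07,.078,0]) for h in(.25,.33)),key=lambda r:r.cost)
    print(best.x.round(4),np.sqrt(2*best.cost/24));np.save('P.npy',best.x)
    for q,x in D[-1:]:print(fk(best.x,q,1)[1].round(3),fk(best.x,q)-x)
    for n in('sc0','top0'):
        W=cloud(np.load(f'pics/{n}.npz')); w=W.reshape(-1,3);w=w[~np.isnan(w[:,0])]
        k=(w[:,0]<-.2)&(w[:,2]>.02);print(n,'behind',k.sum(),w[k].min(0) if k.any() else '',w[k].max(0) if k.any() else '',w[:,0].min())
    W=cloud(np.load('pics/sc0.npz'));print(W[30,280],W[60,230],W[100,410],W[20,350])
E
python3 kin.py
```

```text
[ 4.115e-01  5.477e-01  5.240e-02  3.102e-01  3.419e-01  7.860e-02
 -1.000e-04] 0.00017055590101760606
[[-0.259  0.966 -0.014]
 [ 0.964  0.259  0.065]
 [ 0.066  0.003 -0.998]] [-4.65436000e-05 -1.22849641e-04  1.73149614e-04]
sc0 behind 2625 [-1.02767109 -1.15477649  0.02000222] [-0.50639921 -0.04550181  0.13057508] -2.4074712457145484
top0 behind 0   0.0433536657072775
[-0.52367476 -1.01803538 -0.07189109] [-0.51609276 -1.36070452 -0.30333864] [ 0.0581901  -0.0296966   0.13993236] [-0.8325457  -0.85497166 -0.07861621]
```

```bash
cat > sim.py <<'E'
from kin import *
from tgt import Rt
P=np.load('P.npy');lo=np.array([-2.98,-.91,.09,-1.24,.2,-2.68]);hi=np.array([2.98,2.08,2.57,4.39,2.65,2.68])
OFF=None
def fkt(q):
    X,R,W,E=fk(P,q,1);return X,R,W
def step(q,row,w):
    X,R,_=fkt(q);p=X+R@(np.array(row[:3])*.6);Rg=R@Rz(row[3]*np.pi/2) if len(row)>3 else R
    f=lambda z:(lambda Y,S,_:np.r_[Y-p,w*Ro.from_matrix(Rg.T@S).as_rotvec()])(*fkt(z))
    return least_squares(f,np.clip(q,lo+1e-6,hi-1e-6),bounds=(lo,hi)).x
if __name__=='__main__':
    q=np.array([-1.549,-.719,2.295,-.001,1.56,1.297])
    # model tool x sign check
    for w in(.3,.6,1):
        z=q.copy()
        for i in range(5):
            X,R,_=fkt(z);sgn=-1 if (R[:,0]@np.array([.289,-.957,0]))>0 else 1
            z=step(z,[sgn*.05,0,0],w); X,R,_=fkt(z);print(w,i,X.round(4),np.degrees(np.arccos(-R[2,2])).round(2),z.round(3))
E
python3 sim.py
```

```text
0.3 0 [ 0.113  -0.2677  0.2227] 0.33 [-1.443e+00 -7.130e-01  2.292e+00 -2.000e-03  1.557e+00  1.403e+00]
0.3 1 [ 0.1417 -0.259   0.2226] 0.33 [-1.337e+00 -6.960e-01  2.283e+00 -2.000e-03  1.549e+00  1.509e+00]
0.3 2 [ 0.1704 -0.2503  0.2225] 0.33 [-1.232 -0.668  2.269 -0.003  1.536  1.614]
0.3 3 [ 0.1991 -0.2415  0.2225] 0.33 [-1.132 -0.631  2.249 -0.003  1.519  1.715]
0.3 4 [ 0.2278 -0.2328  0.2224] 0.33 [-1.036 -0.588  2.224 -0.004  1.5    1.81 ]
0.6 0 [ 0.113  -0.2677  0.2227] 0.33 [-1.443e+00 -7.130e-01  2.292e+00 -2.000e-03  1.557e+00  1.403e+00]
0.6 1 [ 0.1417 -0.259   0.2226] 0.33 [-1.337e+00 -6.960e-01  2.283e+00 -2.000e-03  1.549e+00  1.509e+00]
0.6 2 [ 0.1704 -0.2503  0.2225] 0.33 [-1.232 -0.668  2.269 -0.003  1.536  1.614]
0.6 3 [ 0.1991 -0.2415  0.2225] 0.33 [-1.132 -0.631  2.249 -0.003  1.519  1.715]
0.6 4 [ 0.2278 -0.2328  0.2224] 0.33 [-1.036 -0.588  2.224 -0.004  1.5    1.81 ]
1 0 [ 0.113  -0.2677  0.2227] 0.33 [-1.443e+00 -7.130e-01  2.292e+00 -2.000e-03  1.557e+00  1.403e+00]
1 1 [ 0.1417 -0.259   0.2226] 0.33 [-1.337e+00 -6.960e-01  2.283e+00 -2.000e-03  1.549e+00  1.509e+00]
1 2 [ 0.1704 -0.2503  0.2225] 0.33 [-1.232 -0.668  2.269 -0.003  1.536  1.614]
1 3 [ 0.1991 -0.2415  0.2225] 0.33 [-1.132 -0.631  2.249 -0.003  1.519  1.715]
1 4 [ 0.2278 -0.2328  0.2224] 0.33 [-1.036 -0.588  2.224 -0.004  1.5    1.81 ]
```

```bash
sed -i 's/X,R,W,E=fk(P,q,1);return X,R,W/X,R,W,E=fk(P,q,1);return X,R@Rz(np.pi\/2),W/' sim.py; sed -i 's/sgn=-1 if.*else 1/sgn=-1/' sim.py; python3 sim.py
cat > sim2.py <<'E'
from sim import *
q=np.array([.252,-.879,2.104,.07,1.913,1.584]);w=.6
def show(q):
    X,R,W=fkt(q);e=np.array([np.cos(q[0]),np.sin(q[0]),0]);print(X.round(3),'r',round(X@e,3),'rem',(Rt[:2,2]-R[:2,2]).round(3),'q',q.round(3))
for r in [[-.02,0,-.045]]*2:q=step(q,r,w)
show(q)
for mode in ('forearm','horiz'):
  z=q.copy()
  for i in range(24):
    X,R,W=fkt(z);e=np.array([np.cos(z[0]),np.sin(z[0]),0]);s=z[1]+z[2]
    d=-(np.sin(s)*e+np.array([0,0,np.cos(s)])) if mode=='forearm' else -e
    z=step(z,R.T@d*.041/.6,w)
    if i%4==3: show(z)
E
python3 sim2.py
```

```text
0.3 0 [ 0.0756 -0.2478  0.2226] 0.33 [-1.582e+00 -8.340e-01  2.350e+00 -1.000e-03  1.620e+00  1.264e+00]
0.3 1 [ 0.0683 -0.2238  0.2225] 0.79 [-1.607 -0.91   2.383 -0.007  1.681  1.239]
0.3 2 [ 0.0634 -0.2075  0.2229] 3.62 [-1.606 -0.91   2.383 -0.023  1.727  1.237]
0.3 3 [ 0.0586 -0.1914  0.2248] 6.45 [-1.605 -0.91   2.382 -0.04   1.775  1.235]
0.3 4 [ 0.0538 -0.1754  0.2283] 9.27 [-1.605 -0.91   2.38  -0.057  1.823  1.232]
0.6 0 [ 0.0756 -0.2478  0.2226] 0.33 [-1.582e+00 -8.340e-01  2.350e+00 -1.000e-03  1.620e+00  1.264e+00]
0.6 1 [ 0.0694 -0.2272  0.2225] 0.22 [-1.607 -0.91   2.383 -0.003  1.671  1.239]
0.6 2 [ 0.0673 -0.2201  0.2226] 1.41 [-1.606 -0.91   2.383 -0.011  1.691  1.239]
0.6 3 [ 0.0653 -0.2131  0.2235] 2.64 [-1.605 -0.91   2.381 -0.018  1.713  1.239]
0.6 4 [ 0.0633 -0.206   0.225 ] 3.87 [-1.605 -0.91   2.38  -0.025  1.735  1.238]
1 0 [ 0.0756 -0.2478  0.2226] 0.33 [-1.582e+00 -8.340e-01  2.350e+00 -1.000e-03  1.620e+00  1.264e+00]
1 1 [ 0.0698 -0.2287  0.2225] 0.17 [-1.607e+00 -9.100e-01  2.383e+00 -2.000e-03  1.667e+00  1.239e+00]
1 2 [ 0.0691 -0.2257  0.2225] 0.45 [
[... 752 characters left out ...]
 0.068  2.156  2.68 ]
[-0.09   0.059  0.261] r 0.047 rem [-0.328  0.454] q [ 1.441 -0.91   2.405  0.065  2.194  2.68 ]
[0.072 0.159 0.462] r 0.149 rem [-0.377 -0.049] q [ 0.599 -0.91   1.934  0.042  2.179  1.927]
[-0.025  0.136  0.508] r 0.105 rem [-0.361  0.033] q [ 1.047 -0.91   1.843  0.043  2.328  2.377]
[-0.078  0.068  0.565] r 0.049 rem [-0.374  0.107] q [ 1.345 -0.91   1.723  0.06   2.504  2.68 ]
[-0.083  0.013  0.614] r -0.003 rem [-0.394  0.145] q [ 1.384 -0.91   1.61   0.034  2.65   2.68 ]
[-0.076  0.005  0.619] r -0.004 rem [-0.435  0.133] q [ 1.459 -0.91   1.591 -0.018  2.65   2.68 ]
[-0.067 -0.003  0.626] r -0.005 rem [-0.476  0.115] q [ 1.532 -0.91   1.571 -0.073  2.65   2.68 ]
```

```bash
cat > greedy.py <<'E'
from sim import *
rng=np.random.default_rng(1)
def ik(p,q0,q6):
    # tool with present tilt-free z down, free yaw: fix q6
    f=lambda z:(lambda Y,S,_:np.r_[(Y-p)*5,S[:2,2]+[.0141,-.0644]])(*fkt(np.r_[z,q6]))
    return np.r_[least_squares(f,q0,bounds=(lo[:5],hi[:5])).x,q6]
def run(q,n=24,K=40,verbose=0):
    X0=fkt(q)[0];rows=[]
    for i in range(n):
        best=None
        for k in range(K):
            d=rng.normal(size=3);d*=.041/np.linalg.norm(d)*rng.choice([.5,1]);r=np.r_[d/.6,rng.choice([-.078,0,.078])]
            if rows and k<3: r=rows[-1]+rng.normal(size=4)*.01*k; r[3]=np.clip(r[3],-.078,.078)
            z=step(q,r,.6)
            if np.abs(z-q).max()>.14: continue
            X,R,_=fkt(z);c=np.linalg.norm(R[:2,2]-Rt[:2,2])+1.5*max(0,np.linalg.norm(X-X0)-.08)
            if best is None or c<best[0]:best=(c,z,r)
        q=best[1];rows.append(best[2])
    X,R,_=fkt(q);return q,X,np.linalg.norm(R[:2,2]-Rt[:2,2]),rows
if __name__=='__main__':
    for p,q0 in(([.45,.10,.40],[.1,0,1.5,0,1.6]),([.2,-.55,.35],[-1.4,0,1.5,0,1.6]),([.3,.5,.35],[.9,0,1.5,0,1.6]),([.55,0.05,.45],[0,0,1.3,0,1.8])):
        for q6 in(2.68,-2.68):
            q=ik(np.array(p),np.clip(q0,lo[:5]+.01,hi[:5]-.01),q6);r=run(q,n=16,K=30)
            print(p,q6,'start',q.round(2),'end tilt left',round(r[2],3),r[1].round(3),r[0].round(2),flush=True)
E
time timeout 550 python3 greedy.py
```

```text
[0.45, 0.1, 0.4] 2.68 start [-0.   -0.23  1.65  0.07  1.74  2.68] end tilt left 0.45 [0.385 0.091 0.376] [-0.02 -0.4   1.83  0.06  1.73  2.29]
[0.45, 0.1, 0.4] -2.68 start [-0.   -0.23  1.65  0.07  1.74 -2.68] end tilt left 0.439 [0.404 0.095 0.335] [ 0.1  -0.33  1.85 -0.07  1.64 -2.23]
[0.2, -0.55, 0.35] 2.68 start [-1.36  0.13  1.4  -0.    1.68  2.68] end tilt left 0.45 [ 0.168 -0.487  0.354] [-1.39 -0.04  1.57 -0.    1.68  1.55]
[0.2, -0.55, 0.35] -2.68 start [-1.36  0.13  1.4  -0.    1.68 -2.68] end tilt left 0.094 [ 0.17  -0.52   0.308] [-1.13  0.04  1.62 -0.44  1.53 -2.56]
[0.3, 0.5, 0.35] 2.68 start [0.86 0.03 1.5  0.05 1.57 2.68] end tilt left 0.397 [0.234 0.544 0.348] [ 0.86 -0.01  1.57  0.3   1.52  2.67]
[0.3, 0.5, 0.35] -2.68 start [ 0.86  0.03  1.5   0.05  1.57 -2.68] end tilt left 0.45 [0.272 0.489 0.332] [ 0.89 -0.03  1.59  0.05  1.54 -2.3 ]
[0.55, 0.05, 0.45] 2.68 start [-0.09  0.01  1.34  0.06  1.81  2.68] end tilt left 0.45 [0.486 0.073 0.419] [-0.06 -0.15  1.55  0.06  1.76  2.24]
[0.55, 0.05, 0.45] -2.68 start [-0.09  0.01  1.34  0.06  1.81 -2.68] end tilt left 0.43 [ 0.53  -0.024  0.45 ] [-0.13 -0.03  1.38 -0.1   1.8  -2.68]
real	1m34.952s
user	1m35.211s
sys	0m0.204s
```

```bash
python3 -c "
from h import *
f=plan([.40,.02,.40],spin=-48,n=8,claw=-1)
plan([.20,-.55,.35],spin=-99,n=18,claw=-1,frm=f)"
```

```text
8 [{tx: 0.036, ty: 0.038, tz: -0.009, spin: -0.0667, claw: -1}, {tx: 0.032, ty: 0.041, tz: -0.009, spin: -0.0667, claw: -1}, {tx: 0.027, ty: 0.044, tz: -0.009, spin: -0.0667, claw: -1}, {tx: 0.022, ty: 0.047, tz: -0.009, spin: -0.0667, claw: -1}, {tx: 0.017, ty: 0.049, tz: -0.009, spin: -0.0667, claw: -1}, {tx: 0.012, ty: 0.051, tz: -0.009, spin: -0.0667, claw: -1}, {tx: 0.007, ty: 0.052, tz: -0.009, spin: -0.0667, claw: -1}, {tx: 0.001, ty: 0.052, tz: -0.009, spin: -0.0667, claw: -1}]
18 [{tx: -0.056, ty: 0.007, tz: 0.002, spin: -0.0611, claw: -1}, {tx: -0.056, ty: 0.002, tz: 0.002, spin: -0.0611, claw: -1}, {tx: -0.056, ty: -0.003, tz: 0.002, spin: -0.0611, claw: -1}, {tx: -0.055, ty: -0.009, tz: 0.002, spin: -0.0611, claw: -1}, {tx: -0.054, ty: -0.014, tz: 0.002, spin: -0.0611, claw: -1}, {tx: -0.053, ty: -0.019, tz: 0.002, spin: -0.0611, claw: -1}, {tx: -0.051, ty: -0.024, tz: 0.002, spin: -0.0611, claw: -1}, {tx: -0.048, ty: -0.029, tz: 0.002, spin: -0.0611, claw: -1}, {tx: -0.045, ty: -0.033, tz: 0.002, spin: -0.0611, claw: -1}, {tx: -0.042, ty: -0.038, tz: 0.002, spin: -0.0611, claw: -1}, {tx: -0.038, ty: -0.041, tz: 0.002, spin: -0.0611, claw: -1}, {tx: -0.034, ty: -0.045, tz: 0.002, spin: -0.0611, claw: -1}, {tx: -0.029, ty: -0.048, tz: 0.002, spin: -0.0611, claw: -1}, {tx: -0.025, ty: -0.05, tz: 0.002, spin: -0.0611, claw: -1}, {tx: -0.02, ty: -0.053, tz: 0.002, spin: -0.0611, claw: -1}, {tx: -0.015, ty: -0.054, tz: 0.002, spin: -0.0611, claw: -1}, {tx: -0.009, ty: -0.055, tz: 0.002, spin: -0.0611, claw: -1}, {tx: -0.004, ty: -0.056, tz: 0.002, spin: -0.0611, claw: -1}]
```

arm_command --steps '[{"tx": 0.036, "ty": 0.038, "tz": -0.009, "spin": -0.0667, "claw": -1}, {"tx": 0.032, "ty": 0.041, "tz": -0.009, "spin": -0.0667, "claw": -1}, {"tx": 0.027, "ty": 0.044, "tz": -0.009, "spin": -0.0667, "claw": -1}, {"tx": 0.022, "ty": 0.047, "tz": -0.009, "spin": -0.0667, "claw": -1}, {"tx": 0.017, "ty": 0.049, "tz": -0.009, "spin": -0.0667, "claw": -1}, {"tx": 0.012, "ty": 0.051, "tz": -0.009, "spin": -0.0667, "claw": -1}, {"tx": 0.007, "ty": 0.052, "tz": -0.009, "spin": -0.0667, "claw": -1}, {"tx": 0.001, "ty": 0.052, "tz": -0.009, "spin": -0.0667, "claw": -1}]'

```text
t: 9.25
tool_pos: [0.3984, 0.0183, 0.3933]
tcp_rot: [-0.033, 0.853, 0.521, 0.007]
wrist_force: [0.4, 0.7, -2.6]
grip_width: 0.157
gripper_force: 49.9
```

arm_command --steps '[{"tx": -0.056, "ty": 0.007, "tz": 0.002, "spin": -0.0611, "claw": -1}, {"tx": -0.056, "ty": 0.002, "tz": 0.002, "spin": -0.0611, "claw": -1}, {"tx": -0.056, "ty": -0.003, "tz": 0.002, "spin": -0.0611, "claw": -1}, {"tx": -0.055, "ty": -0.009, "tz": 0.002, "spin": -0.0611, "claw": -1}, {"tx": -0.054, "ty": -0.014, "tz": 0.002, "spin": -0.0611, "claw": -1}, {"tx": -0.053, "ty": -0.019, "tz": 0.002, "spin": -0.0611, "claw": -1}, {"tx": -0.051, "ty": -0.024, "tz": 0.002, "spin": -0.0611, "claw": -1}, {"tx": -0.048, "ty": -0.029, "tz": 0.002, "spin": -0.0611, "claw": -1}, {"tx": -0.045, "ty": -0.033, "tz": 0.002, "spin": -0.0611, "claw": -1}, {"tx": -0.042, "ty": -0.038, "tz": 0.002, "spin": -0.0611, "claw": -1}, {"tx": -0.038, "ty": -0.041, "tz": 0.002, "spin": -0.0611, "claw": -1}, {"tx": -0.034, "ty": -0.045, "tz": 0.002, "spin": -0.0611, "claw": -1}, {"tx": -0.029, "ty": -0.048, "tz": 0.002, "spin": -0.0611, "claw": -1}, {"tx": -0.025, "ty": -0.05, "tz": 0.002, "spin": -0.0611, "claw": -1}, {"tx": -0.02, "ty": -0.053, "tz": 0.002, "spin": -0.0611, "claw": -1}, {"tx": -0.015, "ty": -0.054, "tz": 0.002, "spin": -0.0611, "claw": -1}, {"tx": -0.009, "ty": -0.055, "tz": 0.002, "spin": -0.0611, "claw": -1}, {"tx": -0.004, "ty": -0.056, "tz": 0.002, "spin": -0.0611, "claw": -1}, {"tx": 0, "ty": 0, "tz": 0, "spin": 0, "claw": -1}]'

```text
t: 10.83
tool_pos: [0.1859, -0.5504, 0.3363]
tcp_rot: [-0.016, 0.161, 0.986, 0.031]
wrist_force: [0.3, 2.3, -5.8]
grip_width: 0.16
gripper_force: 49.9
```

```bash
cat > g2.py <<'E'
from greedy import *
import sys
s,R=st();q=s['q'].copy();print('fk err',(fkt(q)[0]-s['tool_pos']).round(4))
n=int(sys.argv[1])
z,X,e,rows=run(q,n=n,K=60)
print('left',round(e,3),X.round(3),z.round(3))
print(json.dumps([dict(zip(('tx','ty','tz','spin'),r.round(3).tolist())) for r in rows]).replace('"',''))
# try constant row
best=None
for k in range(150):
    d=rng.normal(size=3);d*=.041/np.linalg.norm(d)*rng.choice([.3,.6,1]);r=np.r_[d/.6,-.078*rng.choice([.5,1])]
    z=q.copy()
    for i in range(4):z=step(z,r,.6)
    X,R,_=fkt(z);c=np.linalg.norm(R[:2,2]-Rt[:2,2])+.7*np.linalg.norm(X-fkt(q)[0])
    if best is None or c<best[0]:best=(c,r,z,X,Rt[:2,2]-R[:2,2])
print('const row',best[1].round(3),'after4: rem',best[4].round(3),best[3].round(3),best[2].round(3))
E
timeout 400 python3 g2.py 10
```

```text
t 10.83 q [-1.376  0.125  1.426 -0.008  1.661 -2.624] p [ 0.1859 -0.5504  0.3363] F [ 0.3  2.3 -5.8] gw 0.16 gf 49.9
[[-0.9477, 0.3183, -0.0217], [0.3163, 0.9463, 0.0669], [0.0418, 0.0566, -0.9975]]
fk err [ 0.      0.     -0.0002]
left 0.08 [ 0.181 -0.482  0.316] [-1.097 -0.011  1.658 -0.414  1.579 -2.68 ]
[{tx: 0.033, ty: -0.06, tz: -0.002, spin: -0.078}, {tx: 0.054, ty: 0.008, tz: 0.042, spin: -0.078}, {tx: 0.054, ty: 0.008, tz: 0.042, spin: -0.078}, {tx: 0.049, ty: -0.047, tz: -0.007, spin: -0.078}, {tx: 0.058, ty: -0.035, tz: 0.01, spin: -0.078}, {tx: 0.055, ty: -0.052, tz: -0.012, spin: -0.068}, {tx: 0.084, ty: -0.039, tz: -0.023, spin: -0.072}, {tx: 0.118, ty: -0.026, tz: -0.046, spin: -0.078}, {tx: 0.155, ty: -0.004, tz: -0.019, spin: -0.078}, {tx: 0.027, ty: 0.006, tz: 0.02, spin: 0.0}]
const row [ 0.051 -0.042  0.017 -0.078] after4: rem [-0.273 -0.07 ] [ 0.211 -0.565  0.282] [-1.252  0.205  1.443 -0.162  1.564 -2.68 ]
```

arm_command --steps '[{"tx": 0.05, "ty": -0.042, "tz": 0.017, "spin": -0.078, "claw": -1}, {"tx": 0.05, "ty": -0.042, "tz": 0.017, "spin": -0.078, "claw": -1}, {"tx": 0.05, "ty": -0.042, "tz": 0.017, "spin": -0.078, "claw": -1}, {"tx": 0.05, "ty": -0.042, "tz": 0.017, "spin": -0.078, "claw": -1}, {"tx": 0, "ty": 0, "tz": 0, "spin": 0, "claw": -1}]'

```text
t: 11.25
tool_pos: [0.217, -0.5612, 0.2818]
tcp_rot: [-0.083, 0.066, 0.994, 0.006]
wrist_force: [-0.3, 1.8, -5.4]
grip_width: 0.155
gripper_force: 49.9
```

```bash
timeout 400 python3 g2.py 6; python3 push.py|tail -1
```

```text
t 11.25 q [-1.248  0.206  1.442 -0.149  1.568 -2.681] p [ 0.217  -0.5612  0.2818] F [-0.3  1.8 -5.4] gw 0.155 gf 49.9
[[-0.9776, 0.1313, -0.1644], [0.1295, 0.9913, 0.022], [0.1658, 0.0002, -0.9862]]
fk err [ 0.0001  0.0001 -0.0002]
left 0.093 [ 0.251 -0.542  0.215] [-1.04   0.257  1.553 -0.415  1.439 -2.68 ]
[{tx: 0.033, ty: -0.06, tz: -0.002, spin: -0.078}, {tx: 0.029, ty: -0.077, tz: 0.01, spin: -0.078}, {tx: 0.048, ty: 0.001, tz: 0.048, spin: -0.078}, {tx: 0.049, ty: -0.047, tz: -0.007, spin: -0.078}, {tx: 0.058, ty: -0.035, tz: 0.01, spin: -0.078}, {tx: 0.058, ty: 0.033, tz: -0.014, spin: -0.078}]
const row [ 0.057 -0.036  0.01  -0.078] after4: rem [-0.116  0.017] [ 0.232 -0.555  0.236] [-1.118  0.244  1.512 -0.338  1.476 -2.68 ]
remaining tool z xy [-0.284 -0.077] az 15.2 q1 -71.5
```

arm_command --steps '[{"tx": 0.057, "ty": -0.036, "tz": 0.005, "spin": -0.078, "claw": -1}, {"tx": 0.057, "ty": -0.036, "tz": 0.005, "spin": -0.078, "claw": -1}, {"tx": 0.057, "ty": -0.036, "tz": 0.005, "spin": -0.078, "claw": -1}, {"tx": 0, "ty": 0, "tz": 0, "spin": 0, "claw": -1}]'

```text
t: 11.58
tool_pos: [0.2325, -0.5563, 0.2606]
tcp_rot: [-0.143, 0.006, 0.989, -0.023]
wrist_force: [0.1, 0.7, -3.9]
grip_width: 0.152
gripper_force: 49.9
```

```bash
sed -i 's/range(4):z=step/range(3):z=step/' g2.py; timeout 400 python3 g2.py 5; python3 push.py|tail -1
```

```text
t 11.58 q [-1.148  0.227  1.475 -0.28   1.521 -2.681] p [ 0.2325 -0.5563  0.2606] F [ 0.1  0.7 -3.9] gw 0.152 gf 49.9
[[-0.959, 0.0062, -0.2833], [0.0194, 0.9988, -0.044], [0.2827, -0.0477, -0.958]]
fk err [ 0.0002  0.0001 -0.0002]
left 0.084 [ 0.193 -0.501  0.221] [-1.084  0.103  1.723 -0.436  1.416 -2.68 ]
[{tx: 0.063, ty: -0.004, tz: -0.025, spin: -0.078}, {tx: 0.059, ty: -0.021, tz: -0.013, spin: -0.078}, {tx: 0.048, ty: 0.001, tz: 0.048, spin: -0.078}, {tx: 0.042, ty: 0.013, tz: 0.052, spin: 0.0}, {tx: 0.034, ty: 0.0, tz: -0.004, spin: 0.0}]
const row [ 0.057 -0.036  0.01  -0.078] after4: rem [-0.046  0.074] [ 0.236 -0.553  0.223] [-1.063  0.258  1.541 -0.43   1.446 -2.68 ]
remaining tool z xy [-0.165 -0.011] az 3.9 q1 -65.8
```

```bash
cat > g3.py <<'E'
from greedy import *
s=bot.observe();q=s['q'].copy()
X,R,_=fkt(q)
for sp in(22,27,32):
    z=q.copy();d=(np.array([-.056,-.59,.32])-X)/9
    rows=[]
    for i in range(9):
        _,R,_=fkt(z);r=np.r_[R.T@d/.6,sp/9/90];rows.append(r);zn=step(z,r,.6);z=zn
    X1,R1,_=fkt(z);print(sp,z.round(3),X1.round(3),(Rt[:2,2]-R1[:2,2]).round(3))
    best=[]
    for k in range(60):
        dd=rng.normal(size=3);dd*=.041/np.linalg.norm(dd)*rng.choice([.3,.6,1]);r=np.r_[dd/.6,-.078*rng.choice([.5,1])];y=z.copy()
        for i in range(5):y=step(y,r,.6)
        Y,S,_=fkt(y);best.append((np.linalg.norm(S[:2,2]-Rt[:2,2])+.3*np.linalg.norm(Y-X1),r.round(3),Y.round(3),(Rt[:2,2]-S[:2,2]).round(3)))
    print(min(best,key=lambda b:b[0]));print([r.round(3).tolist() for r in rows])
E
timeout 300 python3 g3.py
```

```text
22 [-1.577  0.059  1.572 -0.318  1.463 -2.68 ] [-0.031 -0.585  0.311] [-0.137 -0.006]
(np.float64(0.033316129215492075), array([ 0.035, -0.014, -0.017, -0.039]), array([-0.003, -0.569,  0.349]), array([-0.017,  0.007]))
[[0.054, -0.007, 0.005, 0.027], [0.054, -0.01, 0.005, 0.027], [0.053, -0.012, 0.005, 0.027], [0.053, -0.015, 0.005, 0.027], [0.052, -0.017, 0.005, 0.027], [0.051, -0.02, 0.006, 0.027], [0.05, -0.022, 0.006, 0.027], [0.049, -0.024, 0.006, 0.027], [0.048, -0.027, 0.006, 0.027]]
27 [-1.624  0.064  1.55  -0.292  1.47  -2.68 ] [-0.051 -0.59   0.318] [-0.159 -0.011]
(np.float64(0.040530166687074015), array([ 0.03 , -0.027, -0.006, -0.039]), array([-0.04 , -0.616,  0.327]), array([-0.031, -0.002]))
[[0.054, -0.007, 0.005, 0.033], [0.054, -0.01, 0.005, 0.033], [0.053, -0.013, 0.005, 0.033], [0.052, -0.016, 0.005, 0.033], [0.052, -0.018, 0.005, 0.033], [0.051, -0.021, 0.005, 0.033], [0.049, -0.024, 0.005, 0.033], [0.048, -0.026, 0.005, 0.033], [0.046, -0.029, 0.005, 0.033]]
32 [-1.637  0.063  1.546 -0.285  1.471 -2.616] [-0.056 -0.59   0.32 ] [-0.165 -0.011]
(np.float64(0.046172348585419756), array([ 0.013, -0.015, -0.004, -0.078]), array([ 0.038, -0.594,  0.285]), array([-0.004,  0.016]))
[[0.054, -0.007, 0.005, 0.04], [0.054, -0.01, 0.005, 0.04], [0.053, -0.014, 0.005, 0.04], [0.052, -0.017, 0.005, 0.04], [0.051, -0.02, 0.005, 0.04], [0.05, -0.023, 0.005, 0.04], [0.048, -0.026, 0.005, 0.04], [0.046, -0.029, 0.005, 0.04], [0.044, -0.032, 0.005, 0.04]]
```

arm_command --steps '[{"tx": 0.054, "ty": -0.007, "tz": 0.005, "spin": 0.027, "claw": -1}, {"tx": 0.054, "ty": -0.01, "tz": 0.005, "spin": 0.027, "claw": -1}, {"tx": 0.053, "ty": -0.012, "tz": 0.005, "spin": 0.027, "claw": -1}, {"tx": 0.053, "ty": -0.015, "tz": 0.005, "spin": 0.027, "claw": -1}, {"tx": 0.052, "ty": -0.017, "tz": 0.005, "spin": 0.027, "claw": -1}, {"tx": 0.051, "ty": -0.02, "tz": 0.006, "spin": 0.027, "claw": -1}, {"tx": 0.05, "ty": -0.022, "tz": 0.006, "spin": 0.027, "claw": -1}, {"tx": 0.049, "ty": -0.024, "tz": 0.006, "spin": 0.027, "claw": -1}, {"tx": 0.048, "ty": -0.027, "tz": 0.006, "spin": 0.027, "claw": -1}, {"tx": 0.035, "ty": -0.014, "tz": -0.017, "spin": -0.039, "claw": -1}, {"tx": 0.035, "ty": -0.014, "tz": -0.017, "spin": -0.039, "claw": -1}, {"tx": 0.035, "ty": -0.014, "tz": -0.017, "spin": -0.039, "claw": -1}, {"tx": 0, "ty": 0, "tz": 0, "spin": 0, "claw": -1}]'

```text
t: 12.67
tool_pos: [-0.0166, -0.5776, 0.3401]
tcp_rot: [-0.184, 0.186, 0.963, -0.067]
wrist_force: [0.5, -0.4, -2.3]
grip_width: 0.156
gripper_force: 49.9
```

```bash
python3 push.py|tail -1; sed -i 's/,r,z,X,Rt/,r,z,X,Rt/; s/+.7\*np.linalg/+.2*np.linalg/; s/range(150)/range(250)/' g2.py; timeout 400 python3 g2.py 2
```

```text
remaining tool z xy [-0.068  0.005] az -4.5 q1 -86.4
t 12.67 q [-1.508  0.04   1.555 -0.394  1.511 -2.68 ] p [-0.0166 -0.5776  0.3401] F [ 0.5 -0.4 -2.3] gw 0.156 gf 49.9
[[-0.8628, 0.3335, -0.38], [0.383, 0.9218, -0.0606], [0.33, -0.1978, -0.923]]
fk err [ 0.0003  0.0001 -0.0002]
left 0.017 [ 0.026 -0.515  0.332] [-1.374 -0.067  1.696 -0.467  1.536 -2.68 ]
[{tx: 0.063, ty: -0.004, tz: -0.025, spin: -0.078}, {tx: 0.01, ty: 0.067, tz: -0.002, spin: -0.078}]
const row [ 0.041  0.    -0.004 -0.039] after4: rem [0.002 0.014] [-0.009 -0.543  0.341] [-1.444 -0.027  1.642 -0.473  1.52  -2.68 ]
```

arm_command --steps '[{"tx": 0.041, "ty": 0, "tz": -0.004, "spin": -0.039, "claw": -1}, {"tx": 0.041, "ty": 0, "tz": -0.004, "spin": -0.039, "claw": -1}, {"tx": 0.041, "ty": 0, "tz": -0.004, "spin": -0.039, "claw": -1}, {"tx": 0, "ty": 0, "tz": 0, "spin": 0, "claw": -1}]'

```text
t: 13.0
tool_pos: [-0.0094, -0.542, 0.3382]
tcp_rot: [-0.222, 0.151, 0.961, -0.069]
wrist_force: [1.0, -0.6, -4.3]
grip_width: 0.151
gripper_force: 49.9
```

```bash
python3 push.py
```

```text
t 13.0 q [-1.446 -0.027  1.647 -0.471  1.518 -2.68 ] p [-0.0094 -0.542   0.3382] F [ 1.  -0.6 -4.3] gw 0.151 gf 49.9
[[-0.8553, 0.2601, -0.4481], [0.3218, 0.9445, -0.0659], [0.4061, -0.2005, -0.8916]]
tool z err deg (world) [ 0.54 -0.02 -0.27] panel n vs bed n in bed xy deg [2.56 1.81] spin need 57.63
s 1.619 push row 40mm [ 0.03   0.06  -0.004] inward horiz [ 0.028  0.06  -0.001]
remaining tool z xy [0.    0.011] az -90.4 q1 -82.9
```

```bash
cat > leg.py <<'E'
from greedy import *
from tgt import *
def leg(q,p,spin,n):
    X,R,_=fkt(q);d=(np.array(p)-X)/n;rows=[];mx=0
    for i in range(n):
        _,R,_=fkt(q);r=np.r_[R.T@d/.6,spin/n/90].round(3);z=step(q,r,.6);mx=max(mx,np.abs((z-q)*12/np.array([2.57,2.57,3.01,3.14,3.14,3.14])).max());q=z;rows.append(r)
    X,R,_=fkt(q);print('end',X.round(4),'want',np.round(p,4),'q',q.round(2),'maxspeed frac',mx.round(2));err(R)
    print(json.dumps([dict(tx=r[0],ty=r[1],tz=r[2],spin=r[3]) for r in rows]).replace('"',''));return q
E
python3 -c "
from leg import *
q=bot.observe()['q'].copy()
q=leg(q,tool_for([.60,-.21,.40]),57.6,20)
q=leg(q,tool_for(ob+m*.2),0,5)
q=leg(q,tool_for(ob+m*.03),0,6)
"
```

```text
end [ 0.6035 -0.2079  0.4091] want [ 0.6067 -0.2078  0.4122] q [-0.34  0.59  0.78 -0.26  2.18 -0.7 ] maxspeed frac 0.46
tool z err deg (world) [ 0.54 -0.02 -0.27] panel n vs bed n in bed xy deg [-0.16 -0.58] spin need 0.03
[{tx: -0.032, ty: 0.038, tz: -0.03, spin: 0.032}, {tx: -0.03, ty: 0.04, tz: -0.03, spin: 0.032}, {tx: -0.028, ty: 0.041, tz: -0.03, spin: 0.032}, {tx: -0.026, ty: 0.043, tz: -0.03, spin: 0.032}, {tx: -0.024, ty: 0.044, tz: -0.03, spin: 0.032}, {tx: -0.022, ty: 0.045, tz: -0.03, spin: 0.032}, {tx: -0.02, ty: 0.046, tz: -0.03, spin: 0.032}, {tx: -0.017, ty: 0.047, tz: -0.03, spin: 0.032}, {tx: -0.015, ty: 0.048, tz: -0.03, spin: 0.032}, {tx: -0.012, ty: 0.049, tz: -0.03, spin: 0.032}, {tx: -0.01, ty: 0.049, tz: -0.03, spin: 0.032}, {tx: -0.007, ty: 0.05, tz: -0.03, spin: 0.032}, {tx: -0.005, ty: 0.05, tz: -0.03, spin: 0.032}, {tx: -0.002, ty: 0.05, tz: -0.03, spin: 0.032}, {tx: 0.0, ty: 0.05, tz: -0.03, spin: 0.032}, {tx: 0.003, ty: 0.05, tz: -0.03, spin: 0.032}, {tx: 0.005, ty: 0.05, tz: -0.03, spin: 0.032}, {tx: 0.008, ty: 0.05, tz: -0.03, spin: 0.032}, {tx: 0.01, 
[... 336 characters left out ...]
0.036, spin: 0.0}, {tx: -0.003, ty: 0.044, tz: 0.036, spin: 0.0}, {tx: -0.003, ty: 0.044, tz: 0.036, spin: 0.0}, {tx: -0.003, ty: 0.044, tz: 0.036, spin: 0.0}, {tx: -0.003, ty: 0.044, tz: 0.036, spin: 0.0}]
end [ 0.5977 -0.2144  0.1016] want [ 0.5993 -0.2134  0.1012] q [-0.35  0.7   1.18 -0.22  1.68 -0.58] maxspeed frac 0.34
tool z err deg (world) [ 0.54 -0.02 -0.27] panel n vs bed n in bed xy deg [-0.16 -0.58] spin need 0.03
[{tx: -0.003, ty: 0.0, tz: 0.047, spin: 0.0}, {tx: -0.003, ty: 0.0, tz: 0.047, spin: 0.0}, {tx: -0.003, ty: 0.0, tz: 0.047, spin: 0.0}, {tx: -0.003, ty: 0.0, tz: 0.047, spin: 0.0}, {tx: -0.003, ty: 0.0, tz: 0.047, spin: 0.0}, {tx: -0.003, ty: 0.0, tz: 0.047, spin: 0.0}]
```

arm_command --steps '[{"tx": -0.032, "ty": 0.038, "tz": -0.03, "spin": 0.032, "claw": -1}, {"tx": -0.03, "ty": 0.04, "tz": -0.03, "spin": 0.032, "claw": -1}, {"tx": -0.028, "ty": 0.041, "tz": -0.03, "spin": 0.032, "claw": -1}, {"tx": -0.026, "ty": 0.043, "tz": -0.03, "spin": 0.032, "claw": -1}, {"tx": -0.024, "ty": 0.044, "tz": -0.03, "spin": 0.032, "claw": -1}, {"tx": -0.022, "ty": 0.045, "tz": -0.03, "spin": 0.032, "claw": -1}, {"tx": -0.02, "ty": 0.046, "tz": -0.03, "spin": 0.032, "claw": -1}, {"tx": -0.017, "ty": 0.047, "tz": -0.03, "spin": 0.032, "claw": -1}, {"tx": -0.015, "ty": 0.048, "tz": -0.03, "spin": 0.032, "claw": -1}, {"tx": -0.012, "ty": 0.049, "tz": -0.03, "spin": 0.032, "claw": -1}, {"tx": -0.01, "ty": 0.049, "tz": -0.03, "spin": 0.032, "claw": -1}, {"tx": -0.007, "ty": 0.05, "tz": -0.03, "spin": 0.032, "claw": -1}, {"tx": -0.005, "ty": 0.05, "tz": -0.03, "spin": 0.032, "claw": -1}, {"tx": -0.002, "ty": 0.05, "tz": -0.03, "spin": 0.032, "claw": -1}, {"tx": 0, "ty": 0.05, "tz": -0.03, "spin": 0.032, "claw": -1}, {"tx": 0.003, "ty": 0.05, "tz": -0.03, "spin": 0.032, "claw": -1}, {"tx": 0.005, "ty": 0.05, "tz": -0.03, "spin": 0.032, "claw": -1}, {"tx": 0.008, "ty": 0.05, "tz": -0.03, "spin": 0.032, "claw": -1}, {"tx": 0.01, "ty": 0.049, "tz": -0.03, "spin": 0.032, "claw": -1}, {"tx": 0.013, "ty": 0.049, "tz": -0.03, "spin": 0.032, "claw": -1}]'

```text
t: 14.67
tool_pos: [0.6045, -0.2099, 0.4084]
tcp_rot: [-0.16, 0.597, 0.768, -0.168]
wrist_force: [0.6, -1.2, -3.3]
grip_width: 0.159
gripper_force: 49.9
```

arm_command --steps '[{"tx": -0.003, "ty": 0.044, "tz": 0.036, "spin": 0, "claw": -1}, {"tx": -0.003, "ty": 0.044, "tz": 0.036, "spin": 0, "claw": -1}, {"tx": -0.003, "ty": 0.044, "tz": 0.036, "spin": 0, "claw": -1}, {"tx": -0.003, "ty": 0.044, "tz": 0.036, "spin": 0, "claw": -1}, {"tx": -0.003, "ty": 0.044, "tz": 0.036, "spin": 0, "claw": -1}, {"tx": 0, "ty": 0, "tz": 0, "spin": 0, "claw": -1}, {"tx": 0, "ty": 0, "tz": 0, "spin": 0, "claw": -1}]'

```text
t: 15.25
tool_pos: [0.6692, -0.1953, 0.248]
tcp_rot: [-0.164, 0.595, 0.768, -0.17]
wrist_force: [-0.9, 0.2, -4.0]
grip_width: 0.159
gripper_force: 49.9
```

```bash
python3 -c "
from leg import *
s,R=st();q=s['q'].copy();err(R)
shot('scene','sc2');shot('top','top2')
q=leg(q,tool_for(ob+m*.03),0,6)
# panel measured from the top camera: points on panel upper face in predicted panel frame
Rp_=R@Rtp;pp=s['tool_pos']+R@ptp
for n in('top2','sc2'):
    W=cloud(np.load('pics/%s.npz'%n)).reshape(-1,3);W=W[~np.isnan(W[:,0])];L=(W-pp)@Rp_
    k=(abs(L[:,2]-.008)<.006)&(abs(L[:,0])<.075)&(abs(L[:,1])<.075);q_=L[k]
    A=np.c_[q_[:,:2],np.ones(len(q_))];c=np.linalg.lstsq(A,q_[:,2],rcond=None)[0] if len(q_)>20 else 0
    print(n,len(q_),'slope/off',np.round(c,4),cv2.minAreaRect((q_[:,:2]*1000).astype(np.float32)) if len(q_)>5 else '')
"
```

```text
t 15.25 q [-0.3    0.786  0.779 -0.218  2.004 -0.601] p [ 0.6692 -0.1953  0.248 ] F [-0.9  0.2 -4. ] gw 0.159 gf 49.9
[[-0.2374, 0.8584, -0.4546], [0.9701, 0.2338, -0.0653], [0.0503, -0.4565, -0.8883]]
tool z err deg (world) [ 0.52 -0.44 -0.23] panel n vs bed n in bed xy deg [-0.56 -0.45] spin need 0.01
end [ 0.6006 -0.2119  0.1019] want [ 0.5993 -0.2134  0.1012] q [-0.35  0.71  1.16 -0.22  1.69 -0.58] maxspeed frac 0.32
tool z err deg (world) [ 0.52 -0.44 -0.23] panel n vs bed n in bed xy deg [-0.56 -0.45] spin need 0.01
[{tx: -0.002, ty: 0.001, tz: 0.045, spin: 0.0}, {tx: -0.002, ty: 0.001, tz: 0.045, spin: 0.0}, {tx: -0.002, ty: 0.001, tz: 0.045, spin: 0.0}, {tx: -0.002, ty: 0.001, tz: 0.045, spin: 0.0}, {tx: -0.002, ty: 0.001, tz: 0.045, spin: 0.0}, {tx: -0.002, ty: 0.001, tz: 0.045, spin: 0.0}]
top2 60 slope/off [0.2348 0.1877 0.0317] ((-49.45602035522461, -55.937408447265625), (12.797745704650879, 21.780200958251953), 59.447120666503906)
sc2 1659 slope/off [-0.0109 -0.0052  0.0091] ((1.315338134765625, 1.482177734375), (112.05265045166016, 121.33051300048828), 0.04728788137435913)
```

View pics/sc2.png

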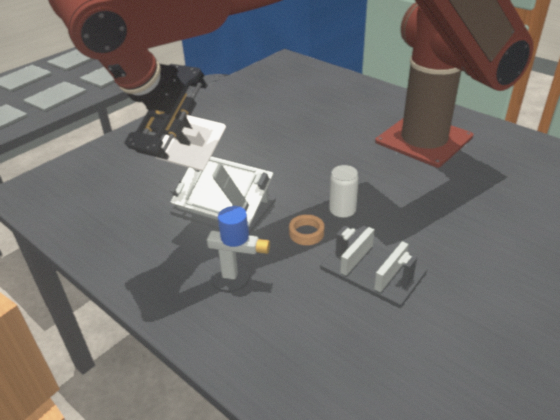

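arm_command --steps '[{"tx": -0.002, "ty": 0.001, "tz": 0.045, "spin": 0, "claw": -1}, {"tx": -0.002, "ty": 0.001, "tz": 0.045, "spin": 0, "claw": -1}, {"tx": -0.002, "ty": 0.001, "tz": 0.045, "spin": 0, "claw": -1}, {"tx": -0.002, "ty": 0.001, "tz": 0.045, "spin": 0, "claw": -1}, {"tx": -0.002, "ty": 0.001, "tz": 0.045, "spin": 0, "claw": -1}, {"tx": -0.002, "ty": 0.001, "tz": 0.045, "spin": 0, "claw": -1}, {"tx": 0, "ty": 0, "tz": 0, "spin": 0, "claw": -1}, {"tx": 0, "ty": 0, "tz": 0, "spin": 0, "claw": -1}]'

```text
t: 16.02
tool_pos: [0.6021, -0.2127, 0.1083]
tcp_rot: [-0.161, 0.596, 0.768, -0.169]
wrist_force: [0.5, -0.6, -2.6]
grip_width: 0.16
gripper_force: 49.9
```

```bash
cat > chk.py <<'E'
from tgt import *
s,R=st();err(R)
pp=s['tool_pos']+R@ptp;print('panel in bed mm',((pp-ob)@Rb*1000).round(1))
for h in(.010,.002,-.002): print(h,'rows total',(R.T@(ob+m*h-pp)/.6).round(4))
E
python3 chk.py
```

```text
t 16.02 q [-0.347  0.705  1.163 -0.219  1.691 -0.578] p [ 0.6021 -0.2127  0.1083] F [ 0.5 -0.6 -2.6] gw 0.16 gf 49.9
[[-0.2373, 0.8618, -0.4483], [0.9704, 0.2319, -0.0678], [0.0456, -0.4511, -0.8913]]
tool z err deg (world) [ 0.64 -0.04 -0.32] panel n vs bed n in bed xy deg [-0.22 -0.68] spin need -0.12
panel in bed mm [ 0.6  0.3 37.6]
0.01 rows total [-0.0019  0.0018  0.0459]
0.002 rows total [-0.0026  0.002   0.0593]
-0.002 rows total [-0.0029  0.0021  0.0659]
```

arm_command --steps '[{"tx": -0.001, "ty": 0.001, "tz": 0.012, "spin": 0, "claw": -1}, {"tx": -0.001, "ty": 0.001, "tz": 0.012, "spin": 0, "claw": -1}, {"tx": -0.001, "ty": 0, "tz": 0.012, "spin": 0, "claw": -1}, {"tx": 0, "ty": 0, "tz": 0.006, "spin": 0, "claw": -1}, {"tx": 0, "ty": 0, "tz": 0.006, "spin": 0, "claw": -1}, {"tx": 0, "ty": 0, "tz": 0, "spin": 0, "claw": -1}, {"tx": 0, "ty": 0, "tz": 0, "spin": 0, "claw": -1}]'

```text
t: 16.6
tool_pos: [0.5904, -0.2153, 0.0798]
tcp_rot: [-0.161, 0.595, 0.769, -0.169]
wrist_force: [-0.1, 0.5, -3.6]
grip_width: 0.152
gripper_force: 49.9
```

```bash
python3 chk.py
```

```text
t 16.6 q [-0.355  0.712  1.211 -0.222  1.638 -0.575] p [ 0.5904 -0.2153  0.0798] F [-0.1  0.5 -3.6] gw 0.152 gf 49.9
[[-0.2387, 0.8607, -0.4498], [0.97, 0.2334, -0.068], [0.0464, -0.4525, -0.8906]]
tool z err deg (world) [ 0.66 -0.14 -0.32] panel n vs bed n in bed xy deg [-0.3  -0.68] spin need -0.02
panel in bed mm [-1.1 -0.3  6.8]
0.01 rows total [-0.0002 -0.002  -0.0054]
0.002 rows total [-0.0009 -0.0017  0.008 ]
-0.002 rows total [-0.0012 -0.0016  0.0146]
```

arm_command --steps '[{"tx": 0, "ty": -0.001, "tz": 0.004, "spin": 0, "claw": -1}, {"tx": 0, "ty": -0.001, "tz": 0.003, "spin": 0, "claw": -1}, {"tx": 0, "ty": 0, "tz": 0.002, "spin": 0, "claw": -1}, {"tx": 0, "ty": 0, "tz": 0.002, "spin": 0, "claw": -1}, {"tx": 0, "ty": 0, "tz": 0, "spin": 0, "claw": -1}]'

```text
t: 17.02
tool_pos: [0.5869, -0.2161, 0.0752]
tcp_rot: [-0.161, 0.596, 0.769, -0.169]
wrist_force: [0.4, -0.1, -1.2]
grip_width: 0.155
gripper_force: 49.9
```

```bash
python3 chk.py
```

```text
t 17.02 q [-0.358  0.708  1.225 -0.223  1.625 -0.575] p [ 0.5869 -0.2161  0.0752] F [ 0.4 -0.1 -1.2] gw 0.155 gf 49.9
[[-0.2387, 0.8613, -0.4485], [0.97, 0.2333, -0.0682], [0.0458, -0.4513, -0.8912]]
tool z err deg (world) [ 0.66 -0.06 -0.33] panel n vs bed n in bed xy deg [-0.23 -0.71] spin need -0.04
panel in bed mm [ 0.1 -0.4  1.1]
0.01 rows total [ 0.0002 -0.0001 -0.0148]
0.002 rows total [-0.0005  0.0002 -0.0015]
-0.002 rows total [-0.0009  0.0003  0.0051]
```

Contact is starting. Press on until it firmly seats.

arm_command --steps '[{"tx": 0, "ty": 0, "tz": 0.002, "spin": 0, "claw": -1}, {"tx": 0, "ty": 0, "tz": 0.002, "spin": 0, "claw": -1}, {"tx": 0, "ty": 0, "tz": 0.001, "spin": 0, "claw": -1}, {"tx": 0, "ty": 0, "tz": 0, "spin": 0, "claw": -1}]'

```text
t: 17.35
tool_pos: [0.5866, -0.2165, 0.0746]
tcp_rot: [-0.16, 0.596, 0.769, -0.169]
wrist_force: [0.9, 0.0, 6.9]
grip_width: 0.16
gripper_force: 50.0
```

```bash
python3 chk.py; python3 -c "
from tgt import *
s=bot.observe();W=cloud(shot('wrist','w3'));L=(W-ob)@Rb
k=(abs(L[...,2]-.008)<.006)&(abs(L[...,0])<.055)&(abs(L[...,1])<.058);q=L[k];A=np.c_[q[:,:2],np.ones(len(q))]
for i in range(3):
    c=np.linalg.lstsq(A,q[:,2],rcond=None)[0];g=abs(A@c-q[:,2])<.002;A,q=A[g],q[g]
print(len(q),'panel face slope/off',c.round(4),np.percentile(q[:,:2],[1,99],0).round(3))"
```

```text
t 17.35 q [-0.358  0.706  1.228 -0.223  1.621 -0.574] p [ 0.5866 -0.2165  0.0746] F [0.9 0.  6.9] gw 0.16 gf 50.0
[[-0.2388, 0.8623, -0.4466], [0.9701, 0.2329, -0.069], [0.0445, -0.4497, -0.8921]]
tool z err deg (world) [ 0.7   0.07 -0.36] panel n vs bed n in bed xy deg [-0.12 -0.78] spin need -0.07
panel in bed mm [ 0.2 -0.1  0.3]
0.01 rows total [ 0.0007  0.     -0.0161]
0.002 rows total [ 0.      0.0003 -0.0028]
-0.002 rows total [-0.0003  0.0004  0.0038]
15982 panel face slope/off [0.0037 0.0032 0.0088] [[-0.054 -0.058]
 [ 0.053 -0.005]]
```

View pics/w3.png

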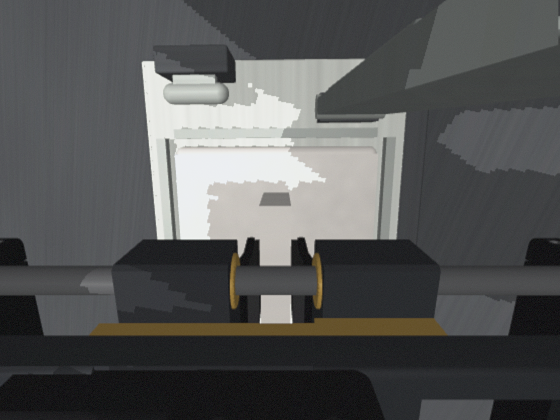

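arm_command --steps '[{"tx": 0, "ty": 0, "tz": 0.001, "spin": 0, "claw": -1}, {"tx": 0, "ty": 0, "tz": 0, "spin": 0, "claw": -1}, {"tx": 0, "ty": 0, "tz": 0, "spin": 0, "claw": 0}, {"tx": 0, "ty": 0, "tz": 0, "spin": 0, "claw": 0}, {"tx": 0, "ty": 0, "tz": 0, "spin": 0, "claw": 0}, {"tx": 0, "ty": 0, "tz": 0, "spin": 0, "claw": 0}, {"tx": 0, "ty": 0, "tz": 0, "spin": 0, "claw": 0}, {"tx": 0, "ty": 0, "tz": 0, "spin": 0, "claw": 0}]'

```text
t: 18.07
tool_pos: [0.5847, -0.2163, 0.0711]
tcp_rot: [-0.161, 0.596, 0.769, -0.169]
wrist_force: [-0.1, -0.7, 0.2]
grip_width: 0.47
gripper_force: 0.0
```

```bash
python3 chk.py
```

```text
t 18.07 q [-0.359  0.709  1.232 -0.224  1.619 -0.574] p [ 0.5847 -0.2163  0.0711] F [-0.1 -0.7  0.2] gw 0.47 gf 0.0
[[-0.2386, 0.8606, -0.4499], [0.97, 0.2333, -0.068], [0.0464, -0.4526, -0.8905]]
tool z err deg (world) [ 0.65 -0.14 -0.32] panel n vs bed n in bed xy deg [-0.31 -0.67] spin need -0.03
panel in bed mm [ 0.3 -0.8 -3.5]
0.01 rows total [-0.0001  0.0001 -0.0226]
0.002 rows total [-0.0008  0.0003 -0.0093]
-0.002 rows total [-0.0011  0.0005 -0.0027]
```

arm_command --steps '[{"tx": 0, "ty": 0, "tz": -0.03, "spin": 0, "claw": 0}, {"tx": 0, "ty": 0, "tz": -0.065, "spin": 0, "claw": 0}, {"tx": 0, "ty": 0, "tz": -0.065, "spin": 0, "claw": -1}, {"tx": 0, "ty": 0, "tz": -0.065, "spin": 0, "claw": -1}, {"tx": 0, "ty": 0, "tz": -0.065, "spin": 0, "claw": -1}, {"tx": 0, "ty": 0, "tz": -0.02, "spin": 0.077, "claw": -1}, {"tx": 0, "ty": 0, "tz": 0, "spin": 0.077, "claw": -1}, {"tx": 0, "ty": 0, "tz": 0, "spin": 0.077, "claw": -1}, {"tx": 0, "ty": 0, "tz": 0, "spin": 0.077, "claw": -1}, {"tx": 0, "ty": 0, "tz": 0, "spin": 0.077, "claw": -1}, {"tx": 0, "ty": 0, "tz": 0, "spin": 0.077, "claw": -1}, {"tx": 0, "ty": 0, "tz": 0, "spin": 0.077, "claw": -1}, {"tx": 0, "ty": 0, "tz": 0, "spin": 0.077, "claw": -1}, {"tx": 0, "ty": 0, "tz": 0, "spin": 0.077, "claw": -1}, {"tx": 0, "ty": 0, "tz": 0, "spin": 0.077, "claw": -1}, {"tx": 0, "ty": 0, "tz": 0, "spin": 0.077, "claw": -1}, {"tx": 0, "ty": 0, "tz": 0, "spin": 0.077, "claw": -1}, {"tx": 0, "ty": 0, "tz": 0, "spin": 0.076, "claw": -1}, {"tx": 0, "ty": 0, "tz": 0, "spin": 0, "claw": -1}]'

```text
t: 19.65
tool_pos: [0.6684, -0.2037, 0.2368]
tcp_rot: [0.006, 0.965, 0.12, -0.234]
wrist_force: [-0.2, -0.4, 0.6]
grip_width: 0.005
gripper_force: 0.0
```

```bash
cat > bedplan.py <<'E'
from tgt import *
def info():
    s,R=st();print('TCP in bed mm',((s['tool_pos']-ob)@Rb*1000).round(1),'F bed',(Rb.T@s['wrist_force']).round(1));print('tool axes in bed',(Rb.T@R).round(3).tolist());return s,R
def path(x,R,pts,v=.04):
    """pts: bed mm (x,y,z); returns rows"""
    cur=(x-ob)@Rb
    for p in pts:
        d=np.array(p)/1000-cur;N=max(1,int(np.ceil(np.linalg.norm(d)/v)));t=R.T@Rb@d/N/.6
        print(p,N,'x',dict(zip(('tx','ty','tz'),t.round(4))));cur=np.array(p)/1000
def arc(sg,phis,s=125,half=15):
    out=[]
    for f in phis:
        y=80-s*np.cos(f)+4*np.sin(f)+half;z=13.5+s*np.sin(f)+4*np.cos(f);out.append((sg*38,sg*round(y,1),round(z,1)))
    return out
E
python3 -c "
from bedplan import *
s,R=info()
path(s['tool_pos'],R,[(38,118,205),(38,118,140)]+arc(1,[1.4,1.2,1.0,.8,.6,.4,.25,.12]))
r=shot('top','top4');W=cloud(r);L=(W-ob)@Rb
k=(abs(L[...,2]-.008)<.005)&(abs(L[...,0])<.059)&(abs(L[...,1])<.064);q=L[k];print(len(q))
for n in('top4',):
    for sg in(1,-1):
        q=L[(L[...,2]>.05)&(L[...,2]<.185)&(abs(L[...,0]-sg*.038)<.02)&(L[...,1]*sg>.05)];print(sg,len(q),np.median(q,0) if len(q) else '')
"
```

```text
t 19.65 q [-0.309  0.787  0.797 -0.222  1.978  0.969] p [ 0.6684 -0.2037  0.2368] F [-0.2 -0.4  0.6] gw 0.005 gf 0.0
[[0.8617, 0.2349, -0.4498], [0.2292, -0.971, -0.0681], [-0.4527, -0.0444, -0.8906]]
TCP in bed mm [ -4.4   8.4 196.3] F bed [0.6 0.4 0.4]
tool axes in bed [[-1.0, 0.006, 0.02], [0.005, 0.999, -0.052], [-0.02, -0.052, -0.998]]
(38, 118, 205) 3 x {'tx': np.float64(-0.0234), 'ty': np.float64(0.0607), 'tz': np.float64(-0.0075)}
(38, 118, 140) 2 x {'tx': np.float64(0.0011), 'ty': np.float64(0.0028), 'tz': np.float64(0.0541)}
(38, np.float64(77.7), np.float64(137.4)) 2 x {'tx': np.float64(-0.0001), 'ty': np.float64(-0.0334), 'tz': np.float64(0.0039)}
(38, np.float64(53.4), np.float64(131.5)) 1 x {'tx': np.float64(0.0), 'ty': np.float64(-0.0399), 'tz': np.float64(0.0119)}
(38, np.float64(30.8), np.float64(120.8)) 1 x {'tx': np.float64(0.0002), 'ty': np.float64(-0.0367), 'tz': np.float64(0.0198)}
(38, np.float64(10.8), np.float64(106.0)) 1 x {'tx': np.float64(0.0003), 'ty': np.float64(-0.032), 'tz': np.float64(0.0264)}
(38, np.float64(-5.9), np.float64(87.4)) 1 x {'tx': np.float64(0.0005), 'ty': np.float64(-0.0262), 'tz': np.float64(0.0324)}
(38, np.float64(-18.6), np.float64(65.9)) 1 x {'tx': np.float64(0.0006), 'ty': np.float64(-0.0193), 'tz': np.float64(0.0369)}
(38, np.float64(-25.1), np.float64(48.3)) 1 x {'tx': np.float64(0.0005), 'ty': np.float64(-0.0093), 'tz': np.float64(0.0299)}
(38, np.float64(-28.6), np.float64(32.4)) 1 x {'tx': np.float64(0.0005), 'ty': np.float64(-0.0044), 'tz': np.float64(0.0268)}
0
1 447 [0.04565861 0.07660047 0.13211787]
-1 0
```

View pics/top4.png

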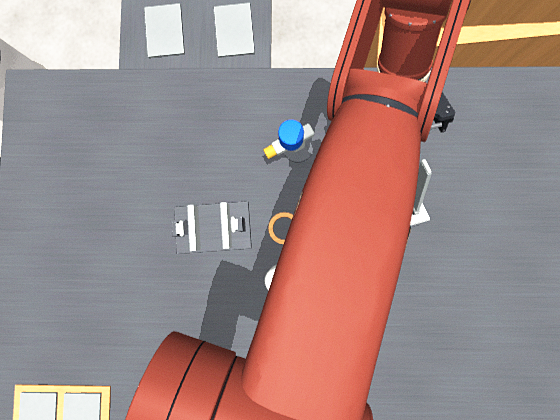

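arm_command --steps '[{"tx": -0.0234, "ty": 0.0607, "tz": -0.0075, "spin": 0, "claw": -1}, {"tx": -0.0234, "ty": 0.0607, "tz": -0.0075, "spin": 0, "claw": -1}, {"tx": -0.0234, "ty": 0.0607, "tz": -0.0075, "spin": 0, "claw": -1}, {"tx": 0, "ty": 0, "tz": 0, "spin": 0, "claw": -1}, {"tx": 0, "ty": 0, "tz": 0.053, "spin": 0, "claw": -1}, {"tx": 0, "ty": 0, "tz": 0.053, "spin": 0, "claw": -1}, {"tx": 0, "ty": -0.02, "tz": 0.002, "spin": 0, "claw": -1}, {"tx": 0, "ty": -0.02, "tz": 0.002, "spin": 0, "claw": -1}, {"tx": 0, "ty": -0.02, "tz": 0.002, "spin": 0, "claw": -1}, {"tx": 0, "ty": -0.015, "tz": 0.004, "spin": 0, "claw": -1}]'

```text
t: 20.53
tool_pos: [0.622, -0.279, 0.2031]
tcp_rot: [0.005, 0.964, 0.124, -0.234]
wrist_force: [-0.6, -1.3, -0.4]
grip_width: 0.005
gripper_force: 0.5
```

```bash
python3 -c "
from bedplan import *
s,R=info()
path(s['tool_pos'],R,arc(1,[1.2,1.0,.8,.6,.4,.25,.12]),v=.021)"
```

```text
t 20.53 q [-0.415  0.729  0.947 -0.257  1.863  0.875] p [ 0.622  -0.279   0.2031] F [-0.6 -1.3 -0.4] gw 0.005 gf 0.5
[[0.8598, 0.242, -0.4495], [0.2371, -0.9691, -0.0682], [-0.4521, -0.048, -0.8907]]
TCP in bed mm [ 39.   68.9 137.8] F bed [ 0.7  1.1 -0.8]
tool axes in bed [[-1.0, -0.002, 0.019], [-0.003, 0.999, -0.052], [-0.019, -0.052, -0.998]]
(38, np.float64(53.4), np.float64(131.5)) 1 x {'tx': np.float64(0.002), 'ty': np.float64(-0.0253), 'tz': np.float64(0.0119)}
(38, np.float64(30.8), np.float64(120.8)) 2 x {'tx': np.float64(0.0002), 'ty': np.float64(-0.0183), 'tz': np.float64(0.0099)}
(38, np.float64(10.8), np.float64(106.0)) 2 x {'tx': np.float64(0.0003), 'ty': np.float64(-0.016), 'tz': np.float64(0.0132)}
(38, np.float64(-5.9), np.float64(87.4)) 2 x {'tx': np.float64(0.0003), 'ty': np.float64(-0.0131), 'tz': np.float64(0.0162)}
(38, np.float64(-18.6), np.float64(65.9)) 2 x {'tx': np.float64(0.0004), 'ty': np.float64(-0.0096), 'tz': np.float64(0.0184)}
(38, np.float64(-25.1), np.float64(48.3)) 1 x {'tx': np.float64(0.0006), 'ty': np.float64(-0.0093), 'tz': np.float64(0.0299)}
(38, np.float64(-28.6), np.float64(32.4)) 1 x {'tx': np.float64(0.0005), 'ty': np.float64(-0.0044), 'tz': np.float64(0.0268)}
```

arm_command --steps '[{"tx": 0.002, "ty": -0.0253, "tz": 0.0119, "spin": 0, "claw": -1}, {"tx": 0, "ty": -0.0183, "tz": 0.0099, "spin": 0, "claw": -1}, {"tx": 0, "ty": -0.0183, "tz": 0.0099, "spin": 0, "claw": -1}, {"tx": 0, "ty": -0.016, "tz": 0.0132, "spin": 0, "claw": -1}, {"tx": 0, "ty": -0.016, "tz": 0.0132, "spin": 0, "claw": -1}, {"tx": 0, "ty": -0.0131, "tz": 0.0162, "spin": 0, "claw": -1}, {"tx": 0, "ty": -0.0131, "tz": 0.0162, "spin": 0, "claw": -1}, {"tx": 0, "ty": -0.0096, "tz": 0.0184, "spin": 0, "claw": -1}, {"tx": 0, "ty": -0.0096, "tz": 0.0184, "spin": 0, "claw": -1}, {"tx": 0, "ty": -0.0093, "tz": 0.0299, "spin": 0, "claw": -1}, {"tx": 0, "ty": 0, "tz": 0, "spin": 0, "claw": -1}]'

```text
t: 21.45
tool_pos: [0.5571, -0.1977, 0.1199]
tcp_rot: [0.004, 0.964, 0.124, -0.236]
wrist_force: [-0.8, 0.6, -0.9]
grip_width: 0.007
gripper_force: 0.0
```

```bash
python3 -c "
from bedplan import *
s,R=info();shot('wrist','w5')
path(s['tool_pos'],R,[(38,-35,35),(38,-38,25),(38,-38,17)],v=.01)"
```

```text
t 21.45 q [-0.348  0.591  1.313 -0.22   1.662  0.993] p [ 0.5571 -0.1977  0.1199] F [-0.8  0.6 -0.9] gw 0.007 gf 0.0
[[0.8576, 0.2417, -0.454], [0.238, -0.969, -0.0662], [-0.4559, -0.0513, -0.8885]]
TCP in bed mm [ 40.  -26.6  44.9] F bed [ 0.2 -0.8 -1.1]
tool axes in bed [[-1.0, -0.004, 0.024], [-0.005, 0.998, -0.055], [-0.023, -0.055, -0.998]]
(38, -35, 35) 2 x {'tx': np.float64(0.0019), 'ty': np.float64(-0.0065), 'tz': np.float64(0.0086)}
(38, -38, 25) 2 x {'tx': np.float64(0.0002), 'ty': np.float64(-0.002), 'tz': np.float64(0.0085)}
(38, -38, 17) 1 x {'tx': np.float64(0.0003), 'ty': np.float64(0.0007), 'tz': np.float64(0.0133)}
```

View pics/w5.png

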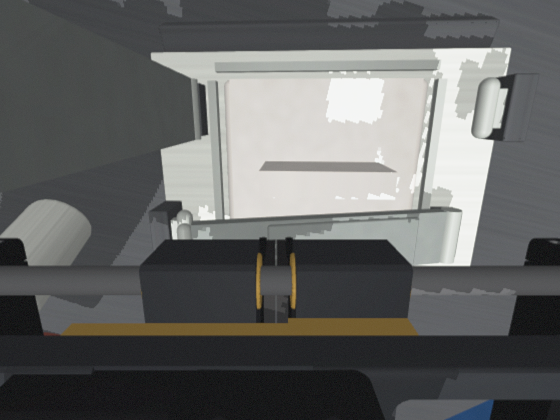

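arm_command --steps '[{"tx": 0.002, "ty": -0.0065, "tz": 0.0086, "spin": 0, "claw": -1}, {"tx": 0, "ty": -0.0065, "tz": 0.0086, "spin": 0, "claw": -1}, {"tx": 0, "ty": -0.002, "tz": 0.0085, "spin": 0, "claw": -1}, {"tx": 0, "ty": -0.002, "tz": 0.0085, "spin": 0, "claw": -1}, {"tx": 0, "ty": 0, "tz": 0.005, "spin": 0, "claw": -1}, {"tx": 0, "ty": 0, "tz": 0, "spin": 0, "claw": -1}]'

```text
t: 22.0
tool_pos: [0.5486, -0.1905, 0.1029]
tcp_rot: [0.006, 0.965, 0.122, -0.233]
wrist_force: [1.9, 2.4, 4.0]
grip_width: 0.008
gripper_force: 2.5
```

```bash
python3 -c "
from bedplan import *
s,R=info()"
```

```text
t 22.0 q [-0.343  0.58   1.361 -0.217  1.62   1.011] p [ 0.5486 -0.1905  0.1029] F [1.9 2.4 4. ] gw 0.008 gf 2.5
[[0.8617, 0.239, -0.4476], [0.2336, -0.9699, -0.0682], [-0.4505, -0.0458, -0.8916]]
TCP in bed mm [ 38.4 -35.7  26.9] F bed [-0.5 -1.8  4.7]
tool axes in bed [[-1.0, 0.001, 0.017], [0.001, 0.999, -0.052], [-0.017, -0.052, -0.999]]
```

arm_command --steps '[{"tx": 0, "ty": 0, "tz": 0.004, "spin": 0, "claw": -1}, {"tx": 0, "ty": 0, "tz": 0.004, "spin": 0, "claw": -1}, {"tx": 0, "ty": 0, "tz": 0.004, "spin": 0, "claw": -1}, {"tx": 0, "ty": 0, "tz": 0.003, "spin": 0, "claw": -1}, {"tx": 0, "ty": 0, "tz": 0, "spin": 0, "claw": -1}]'

```text
t: 22.42
tool_pos: [0.5448, -0.1912, 0.0951]
tcp_rot: [0.006, 0.965, 0.122, -0.232]
wrist_force: [2.7, 3.4, 5.8]
grip_width: 0.008
gripper_force: 3.7
```

```bash
python3 -c "
from bedplan import *
s,R=info()"
```

```text
t 22.42 q [-0.346  0.581  1.376 -0.218  1.604  1.012] p [ 0.5448 -0.1912  0.0951] F [2.7 3.4 5.8] gw 0.008 gf 3.7
[[0.8619, 0.239, -0.4472], [0.2335, -0.9699, -0.0684], [-0.4501, -0.0455, -0.8918]]
TCP in bed mm [ 38.4 -36.1  18.2] F bed [-0.6 -2.5  6.7]
tool axes in bed [[-1.0, 0.002, 0.017], [0.001, 0.999, -0.051], [-0.017, -0.051, -0.999]]
```

arm_command --steps '[{"tx": 0, "ty": 0, "tz": 0.004, "spin": 0, "claw": -1}, {"tx": 0, "ty": 0, "tz": 0.004, "spin": 0, "claw": -1}, {"tx": 0, "ty": 0, "tz": 0, "spin": 0, "claw": -1}]'

```text
t: 22.67
tool_pos: [0.5448, -0.1912, 0.0947]
tcp_rot: [0.007, 0.965, 0.122, -0.231]
wrist_force: [5.1, 9.1, 23.5]
grip_width: 0.004
gripper_force: 11.9
```

```bash
python3 -c "
from bedplan import *
s,R=info()
W=cloud(shot('wrist','w6'));L=(W-ob)@Rb
k=(abs(L[...,0]-.038)<.015)&(abs(L[...,2]-.0175)<.02)&(L[...,1]<.075)&(L[...,1]>-.083);q=L[k]
for a in np.arange(-.08,.08,.02):
    b=q[(q[:,1]>a)&(q[:,1]<a+.02)];print(round(a,2),len(b),np.percentile(b[:,2],[20,50,80]).round(4) if len(b) else '')"
```

```text
t 22.67 q [-0.346  0.578  1.38  -0.217  1.599  1.013] p [ 0.5448 -0.1912  0.0947] F [ 5.1  9.1 23.5] gw 0.004 gf 11.9
[[0.8638, 0.2392, -0.4435], [0.2331, -0.97, -0.0691], [-0.4467, -0.0437, -0.8936]]
TCP in bed mm [ 38.3 -36.   17.8] F bed [ 3.6 -7.5 24.3]
tool axes in bed [[-1.0, 0.002, 0.013], [0.002, 0.999, -0.05], [-0.013, -0.05, -0.999]]
-0.08 369 [0.017  0.0177 0.0182]
-0.06 418 [0.0175 0.0181 0.0214]
-0.04 636 [0.0197 0.0215 0.0314]
-0.02 240 [0.0201 0.0205 0.021 ]
0.0 212 [0.02   0.0205 0.0211]
0.02 644 [0.0203 0.0208 0.0213]
0.04 1113 [0.0192 0.0206 0.0212]
0.06 877 [0.0178 0.0183 0.0189]
```

arm_command --steps '[{"tx": 0, "ty": 0, "tz": -0.02, "spin": 0, "claw": -1}, {"tx": 0, "ty": 0, "tz": -0.065, "spin": 0, "claw": -1}, {"tx": 0, "ty": 0, "tz": -0.065, "spin": 0, "claw": -1}, {"tx": 0, "ty": 0, "tz": -0.065, "spin": 0, "claw": -1}, {"tx": 0, "ty": 0, "tz": -0.065, "spin": 0, "claw": -1}, {"tx": 0, "ty": 0, "tz": -0.04, "spin": 0, "claw": -1}, {"tx": 0, "ty": 0, "tz": 0, "spin": 0, "claw": -1}]'

```text
t: 23.3
tool_pos: [0.6313, -0.179, 0.2665]
tcp_rot: [0.008, 0.966, 0.122, -0.229]
wrist_force: [0.3, 0.2, 0.6]
grip_width: 0.008
gripper_force: 0.0
```

```bash
python3 -c "
from bedplan import *
s,R=info()
W=cloud(shot('wrist','w7'));L=(W-ob)@Rb
for sg in(1,-1):
    q=L[(abs(L[...,0]-sg*.038)<.014)&(abs(L[...,2]-.0175)<.008)&(abs(L[...,1])<.08)];print(sg,len(q),np.polyfit(q[:,1],q[:,2],1).round(4) if len(q)>50 else '')
path(s['tool_pos'],R,[(-38,-120,205),(-38,-120,140)]+arc(-1,[1.4,1.2,1.0,.8,.6,.4,.25]),v=.0405)"
```

```text
t 23.3 q [-0.294  0.645  0.953 -0.213  1.958  0.986] p [ 0.6313 -0.179   0.2665] F [0.3 0.2 0.6] gw 0.008 gf 0.0
[[0.8651, 0.2399, -0.4405], [0.2326, -0.97, -0.0714], [-0.4444, -0.0407, -0.8949]]
TCP in bed mm [ 35.  -25.2 210.3] F bed [-0.  -0.2  0.7]
tool axes in bed [[-1.0, 0.003, 0.01], [0.002, 0.999, -0.047], [-0.011, -0.047, -0.999]]
1 3320 [0.0113 0.0195]
-1 437 [-0.0478  0.0107]
(-38, -120, 205) 3 x {'tx': np.float64(0.0404), 'ty': np.float64(-0.0526), 'tz': np.float64(0.005)}
(-38, -120, 140) 2 x {'tx': np.float64(0.0006), 'ty': np.float64(0.0025), 'tz': np.float64(0.0541)}
(-38, np.float64(-77.7), np.float64(137.4)) 2 x {'tx': np.float64(0.0001), 'ty': np.float64(0.0353), 'tz': np.float64(0.0005)}
(-38, np.float64(-53.4), np.float64(131.5)) 1 x {'tx': np.float64(0.0002), 'ty': np.float64(0.0409), 'tz': np.float64(0.0079)}
(-38, np.float64(-30.8), np.float64(120.8)) 1 x {'tx': np.float64(0.0003), 'ty': np.float64(0.0385), 'tz': np.float64(0.0161)}
(-38, np.float64(-10.8), np.float64(106.0)) 1 x {'tx': np.float64(0.0003), 'ty': np.float64(0.0344), 'tz': np.float64(0.0231)}
(-38, np.float64(5.9), np.float64(87.4)) 1 x {'tx': np.float64(0.0004), 'ty': np.float64(0.0292), 'tz': np.float64(0.0297)}
(-38, np.float64(18.6), np.float64(65.9)) 1 x {'tx': np.float64(0.0004), 'ty': np.float64(0.0228), 'tz': np.float64(0.0348)}
(-38, np.float64(25.1), np.float64(48.3)) 1 x {'tx': np.float64(0.0003), 'ty': np.float64(0.0122), 'tz': np.float64(0.0288)}
```

arm_command --steps '[{"tx": 0.0404, "ty": -0.0526, "tz": 0.005, "spin": 0, "claw": -1}, {"tx": 0.0404, "ty": -0.0526, "tz": 0.005, "spin": 0, "claw": -1}, {"tx": 0.0404, "ty": -0.0526, "tz": 0.005, "spin": 0, "claw": -1}, {"tx": 0, "ty": 0, "tz": 0, "spin": 0, "claw": -1}, {"tx": 0, "ty": 0, "tz": 0.054, "spin": 0, "claw": -1}, {"tx": 0, "ty": 0, "tz": 0.054, "spin": 0, "claw": -1}, {"tx": 0, "ty": 0.018, "tz": 0, "spin": 0, "claw": -1}, {"tx": 0, "ty": 0.018, "tz": 0, "spin": 0, "claw": -1}, {"tx": 0, "ty": 0.018, "tz": 0, "spin": 0, "claw": -1}, {"tx": 0, "ty": 0.018, "tz": 0, "spin": 0, "claw": -1}, {"tx": 0, "ty": 0.018, "tz": 0.004, "spin": 0, "claw": -1}]'

```text
t: 24.27
tool_pos: [0.649, -0.1295, 0.1644]
tcp_rot: [0.007, 0.965, 0.122, -0.231]
wrist_force: [0.1, 1.3, 1.0]
grip_width: 0.003
gripper_force: 0.5
```

```bash
python3 -c "
from bedplan import *
s,R=info()
path(s['tool_pos'],R,arc(-1,[1.2,1.0,.8,.6,.4,.25,.12]),v=.021)"
```

```text
t 24.27 q [-0.229  0.729  1.017 -0.174  1.828  1.084] p [ 0.649  -0.1295  0.1644] F [0.1 1.3 1. ] gw 0.003 gf 0.5
[[0.8637, 0.238, -0.4442], [0.232, -0.9703, -0.0688], [-0.4474, -0.0436, -0.8933]]
TCP in bed mm [-36.6 -68.3 131.4] F bed [-0.  -1.2  1.1]
tool axes in bed [[-1.0, 0.003, 0.014], [0.003, 0.999, -0.05], [-0.014, -0.05, -0.999]]
(-38, np.float64(-53.4), np.float64(131.5)) 1 x {'tx': np.float64(0.0025), 'ty': np.float64(0.0247), 'tz': np.float64(-0.0014)}
(-38, np.float64(-30.8), np.float64(120.8)) 2 x {'tx': np.float64(0.0002), 'ty': np.float64(0.0193), 'tz': np.float64(0.008)}
(-38, np.float64(-10.8), np.float64(106.0)) 2 x {'tx': np.float64(0.0002), 'ty': np.float64(0.0173), 'tz': np.float64(0.0115)}
(-38, np.float64(5.9), np.float64(87.4)) 2 x {'tx': np.float64(0.0003), 'ty': np.float64(0.0147), 'tz': np.float64(0.0148)}
(-38, np.float64(18.6), np.float64(65.9)) 2 x {'tx': np.float64(0.0003), 'ty': np.float64(0.0115), 'tz': np.float64(0.0174)}
(-38, np.float64(25.1), np.float64(48.3)) 1 x {'tx': np.float64(0.0004), 'ty': np.float64(0.0123), 'tz': np.float64(0.0288)}
(-38, np.float64(28.6), np.float64(32.4)) 1 x {'tx': np.float64(0.0004), 'ty': np.float64(0.0072), 'tz': np.float64(0.0262)}
```

arm_command --steps '[{"tx": 0.0025, "ty": 0.0247, "tz": 0, "spin": 0, "claw": -1}, {"tx": 0, "ty": 0.0193, "tz": 0.008, "spin": 0, "claw": -1}, {"tx": 0, "ty": 0.0193, "tz": 0.008, "spin": 0, "claw": -1}, {"tx": 0, "ty": 0.0173, "tz": 0.0115, "spin": 0, "claw": -1}, {"tx": 0, "ty": 0.0173, "tz": 0.0115, "spin": 0, "claw": -1}, {"tx": 0, "ty": 0.0147, "tz": 0.0148, "spin": 0, "claw": -1}, {"tx": 0, "ty": 0.0147, "tz": 0.0148, "spin": 0, "claw": -1}, {"tx": 0, "ty": 0.0115, "tz": 0.0174, "spin": 0, "claw": -1}, {"tx": 0, "ty": 0.0115, "tz": 0.0174, "spin": 0, "claw": -1}, {"tx": 0, "ty": 0.0123, "tz": 0.0288, "spin": 0, "claw": -1}, {"tx": 0, "ty": 0.006, "tz": 0.012, "spin": 0, "claw": -1}, {"tx": 0, "ty": 0.006, "tz": 0.012, "spin": 0, "claw": -1}, {"tx": 0, "ty": 0.003, "tz": 0.006, "spin": 0, "claw": -1}, {"tx": 0, "ty": 0, "tz": 0, "spin": 0, "claw": -1}]'

```text
t: 25.43
tool_pos: [0.6296, -0.2362, 0.0697]
tcp_rot: [0.005, 0.965, 0.123, -0.234]
wrist_force: [0.3, -0.5, 0.8]
grip_width: 0.005
gripper_force: 0.3
```

```bash
python3 -c "
from bedplan import *
s,R=info()"
```

```text
t 25.43 q [-0.363  0.824  1.054 -0.225  1.679  0.978] p [ 0.6296 -0.2362  0.0697] F [ 0.3 -0.5  0.8] gw 0.005 gf 0.3
[[0.8608, 0.2388, -0.4494], [0.234, -0.9699, -0.0671], [-0.4519, -0.0474, -0.8908]]
TCP in bed mm [-35.7  29.6  25.8] F bed [0.2 0.6 0.8]
tool axes in bed [[-1.0, 0.001, 0.019], [-0.0, 0.999, -0.053], [-0.019, -0.053, -0.998]]
```

arm_command --steps '[{"tx": 0.002, "ty": 0.004, "tz": 0.004, "spin": 0, "claw": -1}, {"tx": 0.002, "ty": 0.004, "tz": 0.004, "spin": 0, "claw": -1}, {"tx": 0, "ty": 0, "tz": 0.004, "spin": 0, "claw": -1}, {"tx": 0, "ty": 0, "tz": 0.004, "spin": 0, "claw": -1}, {"tx": 0, "ty": 0, "tz": 0, "spin": 0, "claw": -1}]'

```text
t: 25.85
tool_pos: [0.6302, -0.2419, 0.0619]
tcp_rot: [0.007, 0.965, 0.122, -0.232]
wrist_force: [3.1, 2.0, 8.8]
grip_width: 0.005
gripper_force: 4.9
```

```bash
python3 -c "
from bedplan import *
s,R=info()"
```

```text
t 25.85 q [-0.368  0.833  1.054 -0.228  1.665  0.976] p [ 0.6302 -0.2419  0.0619] F [3.1 2.  8.8] gw 0.005 gf 4.9
[[0.8626, 0.2394, -0.4456], [0.2332, -0.9699, -0.0697], [-0.4489, -0.0438, -0.8925]]
TCP in bed mm [-38.3  35.2  18.4] F bed [ 0.6 -1.1  9.4]
tool axes in bed [[-1.0, 0.002, 0.015], [0.001, 0.999, -0.05], [-0.016, -0.05, -0.999]]
```

arm_command --steps '[{"tx": 0, "ty": 0, "tz": 0.004, "spin": 0, "claw": -1}, {"tx": 0, "ty": 0, "tz": 0.004, "spin": 0, "claw": -1}, {"tx": 0, "ty": 0, "tz": 0, "spin": 0, "claw": -1}]'

```text
t: 26.1
tool_pos: [0.6302, -0.2419, 0.0615]
tcp_rot: [0.008, 0.965, 0.122, -0.23]
wrist_force: [5.0, 6.7, 22.2]
grip_width: 0.003
gripper_force: 11.7
```

```bash
python3 -c "
from bedplan import *
s,R=info()"
```

```text
t 26.1 q [-0.369  0.83   1.059 -0.228  1.658  0.977] p [ 0.6302 -0.2419  0.0615] F [ 5.   6.7 22.2] gw 0.003 gf 11.7
[[0.8645, 0.24, -0.4417], [0.233, -0.9699, -0.0709], [-0.4454, -0.0417, -0.8944]]
TCP in bed mm [-38.4  35.2  18. ] F bed [ 3.7 -5.2 22.9]
tool axes in bed [[-1.0, 0.002, 0.012], [0.002, 0.999, -0.047], [-0.012, -0.047, -0.999]]
```

arm_command --steps '[{"tx": 0, "ty": 0, "tz": -0.02, "spin": 0, "claw": -1}, {"tx": 0, "ty": 0, "tz": -0.065, "spin": 0, "claw": -1}, {"tx": 0, "ty": 0, "tz": -0.065, "spin": 0, "claw": -1}, {"tx": 0, "ty": 0, "tz": -0.065, "spin": 0, "claw": -1}, {"tx": -0.05, "ty": 0, "tz": -0.04, "spin": 0, "claw": -1}, {"tx": -0.06, "ty": 0, "tz": 0, "spin": 0, "claw": -1}, {"tx": 0, "ty": 0, "tz": 0, "spin": 0, "claw": -1}, {"tx": 0, "ty": 0, "tz": 0, "spin": 0, "claw": -1}]'

```text
t: 26.77
tool_pos: [0.6376, -0.2479, 0.2224]
tcp_rot: [0.006, 0.965, 0.122, -0.233]
wrist_force: [0.1, 0.8, -0.1]
grip_width: 0.005
gripper_force: 0.0
```

```bash
python3 -c "
from bedplan import *
s,R=info();shot('scene','sc8');W=cloud(shot('wrist','w8'));W2=cloud(np.load('pics/sc8.npz'))
for W_ in(W,W2):
  L=(W_-ob)@Rb
  for sg in(1,-1):
    q=L[(abs(L[...,0]-sg*.038)<.013)&(abs(L[...,2]-.0175)<.012)&(abs(L[...,1])<.08)];print(sg,len(q),np.polyfit(q[:,1],q[:,2],1).round(4) if len(q)>50 else '')
a=cv2.imread('pics/w8.png');b=cv2.imread('pics/sc8.png')[120:260,120:300]
cv2.imwrite('pics/f.png',np.hstack([cv2.resize(a,(400,300)),cv2.resize(b,(386,300))]))"
```

```text
t 26.77 q [-0.372  0.734  0.904 -0.243  1.909  0.914] p [ 0.6376 -0.2479  0.2224] F [ 0.1  0.8 -0.1] gw 0.005 gf 0.0
[[0.8618, 0.2375, -0.4482], [0.2318, -0.9703, -0.0684], [-0.4512, -0.0449, -0.8913]]
TCP in bed mm [ 26.6  43.  165.3] F bed [-0.3 -0.7  0.1]
tool axes in bed [[-1.0, 0.003, 0.018], [0.002, 0.999, -0.051], [-0.018, -0.051, -0.999]]
1 3777 [0.0113 0.0195]
-1 4637 [-0.0068  0.0195]
1 604 [0.0119 0.0202]
-1 600 [-0.0081  0.0204]
```

View pics/f.png

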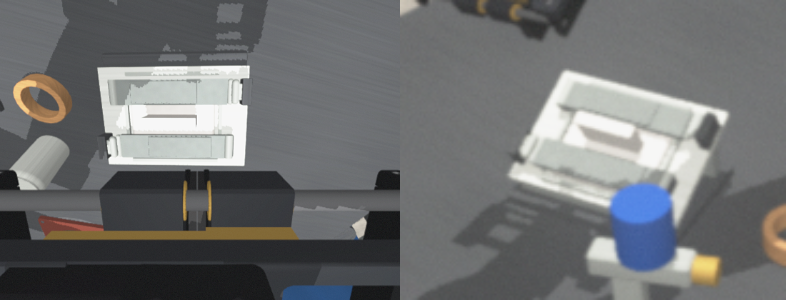

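```bash
python3 -c "
from plant import bot
print(bot.job_done())"
```

```text
the job is handed in; nothing more can be done
None
```

I handed the job in at about 27 s: the panel lies flat in the recess, both covers are down at their stops and stayed shut when the tool withdrew, and the can, tape and gun weren't touched; the one doubt is that I tilted the tool by pushing joints 2 and 6 onto their range limits, and they read up to 0.002 rad past the listed limit.

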